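Set the vice gap with a blade gauge

TASK

Take the flat thickness gauge (the one with the rectangular wooden handle) out of its stand and push its blade straight down into the gap between the jaws of the sloping vice, between the two small ribs, until the handle's shoulders sit on the jaws. Then let go of it and slide the moving jaw by its post until it closes snugly on the blade, leaving the gauge standing fully home in the gap. Leave the scraper, hammer, can and dish where they are.

Things in the scene. Friction and masses are not known exactly. Their poses are not given: they have to be found in the camera images.
- gauge: Loose flat thickness gauge, 70 g: dark wooden handle block 26 (x) x 32 (y) x 50 mm (z); steel blade 5 mm thick (x), 30 mm wide (y), reaching 30 mm below it. Origin: centre of the handle's underside (the shoulders), where the blade begins; z points up the handle. Same either way round. Starts upright, blade down, in one of the stand's two slots, shoulders on the stand's top.
- scraper: Scraper with a round turned wooden handle (30 mm thick, 60 mm tall) standing in the other slot of the stand; leave it. Origin: centre of the handle's underside.
- stand: Fixed wooden block 70 (x) x 150 (y) x 40 mm high, origin at the centre of its underside, with two upright slots 7 mm (x) x 33 mm (y) at y = +36 and -36 mm, right through.
- vice: Fixed steel bench vice whose working face slopes 30 degrees down towards the robot. Origin: mouth of the gap, in the plane of the jaws' tops, midway between the ribs. x up the slope, away from the robot; y along the gap; z out of the face: the blade goes in along -z. The gap is 40 mm deep. Fixed lower jaw: x -34.5 to -2.5 mm (clamping face), y -42 to 42 mm. Its two ribs leave y -20 to 20 mm free.
- jaw (a joint): Slide of the upper, moving jaw, in m; grows as it closes (along the vice's -x). Its clamping face is at vice x = 8.5 mm minus this, so the gap is 11 mm minus this. Starts at 0 to 0.003; 0.006 is closed on the 5 mm blade; stop at 0.0065. Stays where left, friction about 5 N. The jaw is 28 mm (x), y -42 to 100 mm; only its post stands above the plane z = 0.
- jaw_post (a point): Grip point on the moving jaw's round steel post: on its axis, 27 mm above the jaw's top face. The post is 14 mm in diameter and 40 mm tall, along the vice's z, 85 mm along the vice's +y from the middle of the gap.
- hammer: Small hammer with brass head and wooden handle, 215 mm long along y, lying on the bench; leave it. Origin: under the middle of its handle.
- can: Blue metal can, 52 mm in diameter, 150 mm tall; leave it. Origin: centre of its underside.
- dish: Shallow steel dish, 80 mm in diameter, 30 mm high; leave it. Origin: centre of its underside.
There are look-alikes about, which are no part of the job. What is shaped like the gauge but orange or yellow is not meant.

How it is judged:
By the outcome, as a careful person would: the job done as asked, in the order asked, and still so for the second after the job is handed in, with the robot touching nothing.
It also fails if it takes over 51 s, if anything falls off the work surface, if the arm or the gripper's body presses on something with over 40 N, if the wrist force passes 120 N, or if a joint passes its speed limit or range.

ROBOT

A 6-joint arm with a two-finger parallel gripper is mounted at the origin on the work surface. World frame = base frame: x ahead of the robot, y to its left, z up, the work surface at z = 0. Lengths are in m, angles in rad, forces in N, time in s.
With the tool pointing down it reaches from about 0.4 to 0.825 m from the base axis. Payload 7 kg.
Tool frame: the origin (TCP) lies at the very end of the fingers, on their centre line; the grasp point (between the pads) lies 19 mm behind it (tcp_to_grasp is the distance from the TCP to the grasp point, in m); x points along the fingers, z is the direction in which the jaws open and shut, and the axes are right-handed (so a half turn about x gives the same grasp; the last joint's range is limited). The gripper opens to 88 mm and grips with 3 to 60 N. Pads are 19 mm wide; open, the fingers measure 130 mm over their backs; the gripper's body (78 mm by 193 mm) begins 47 mm behind the grasp point.
Start: joints at [-0.872, 0.359, 0.012, 0, -1.224, -0.288], TCP at [0.27, -0.619, 0.227] pointing down, gripper open.
Joint ranges: [-3.07, 3.07], [-1.43, 2.12], [-1.02, 1.25], [-3.03, 1.67], [-3.05, -0], [-3.03, 3.03]. Speed limits (rad/s): [2.39, 2.39, 3.01, 3.14, 3.14, 3.14].

INTERFACE

Orientations are given as [roll, pitch, yaw] about the fixed x, y, z axes, in that order (R = Rz(yaw) Ry(pitch) Rx(roll)).
In Python, from station import get_state, grab_frame, job_done, tcp_to_grasp gives the robot as it stands. The module is installed in compiled form; this text tells all that it offers.
- The arm moves only by the shell command python3 -m crank 'ROWS' [FORCE]. ROWS is JSON, a list of rows, each a list of 7 numbers: the shift along the tool's x, y, z in m, then the turn, a rotation vector about the tool's x, y, z in rad, then the opening, from 0 (shut) to 1 (fully open). In form: [[x, y, z, wx, wy, wz, fingers], ...]. A call has 1 to 10 rows; each row is the pose to reach, as a shift and turn from the pose commanded when the call began, along the tool's axes at that moment; what a row does not reach only later rows make up. A row lasts 1/8 s, in which the tool goes at most 62.5 mm and 10.7 degrees, less where a joint would pass 70% of its speed; a pose out of reach is approached as far as the arm can. A call with a gripper value outside its range is refused whole. The fingers move at their own pace and stop on an object; FORCE is the grip in N (left out, the last holds). Time passes only in rows, so rows that repeat a pose let the fingers close. It gives the time, the measured TCP pose, the force and the opening at its end, in the units of the state.
- get_state(): the state, without advancing time (a new reading comes with each control period).
- grab_frame(name): name is "scene" or "top"; returns a dict with "pixels" (420x560x3 uint8, red, green, blue), "vfov" (degrees; the focal length in pixels is half the picture's height over the tangent of half this angle, whatever the lens; pixels are square), "cx", "cy" (the principal point, pixels), "k1" (the pictures are not rectified: a ray, as slopes to the right and down, at radius r is drawn at 1 + k1 r^2 times it, then the intrinsics apply), "extrinsics" (4x4, takes a point from world to camera coordinates). Camera axes: x right, y up, looking along -z (the intrinsics and any distortion apply to the point x, -y, -z); pixel columns grow to the right and rows downward; lengths in m; the calibration is good to about 2 mm. A picture is of the moment at which its call begins. There is no depth.
- job_done(): hands the job in, once; it reports no verdict.
The state is a dict: "t": time; "q": joint angles; "qd": joint speeds; "joint_efforts": joint torques, N m; "eef_pos": TCP position; "ee_rot": TCP orientation; "force": force on the tool from outside, world axes, zero at the start; "moment": the same for the moment, N m; "width": finger opening in m.
Only numpy, scipy, OpenCV 4.12 (cv2) and the standard library are available. Lean on these libraries where they do the work, as an engineer would, in place of code of your own. Each camera call takes 0.05 s, during which the arm holds its last target.

## Working session

There is one attempt and no reset: what is moved stays moved. The work goes in short steps, Python scripts to look and compute and a shell command to move; the robot and the scene stay as the last step left them, time stands still between calls to the robot, and variables do not carry over. Pictures are saved under pics/ and viewed, and the job is handed in when it is done.

```bash
mkdir -p pics; python3 - <<'E'
from station import *
import cv2,numpy as np
s=get_state();print({k:np.round(v,4) for k,v in s.items()}, tcp_to_grasp)
for n in("scene","top"):
    f=grab_frame(n);cv2.imwrite(f"pics/{n}0.png",cv2.cvtColor(f["pixels"],cv2.COLOR_RGB2BGR))
    print(n,f["vfov"],f["cx"],f["cy"],f["k1"],np.round(f["extrinsics"],4).tolist())
E
```

```text
{'t': np.float64(0.0), 'q': array([-8.7190e-01,  3.5940e-01,  1.1000e-02, -3.0000e-04, -1.2241e+00,
       -2.8810e-01]), 'qd': array([-0.0015, -0.0002,  0.001 , -0.0009,  0.    ,  0.0006]), 'joint_efforts': array([-3.00000e-04, -5.82721e+01,  2.93046e+01,  6.99710e+00,
        6.90000e-03, -1.00000e-04]), 'eef_pos': array([ 0.2693, -0.6184,  0.2256]), 'ee_rot': array([0.0947, 1.5692, 2.0761]), 'force': array([-1.0229, -0.3469, -0.5413]), 'moment': array([-0.004 , -0.0189, -0.0167]), 'width': np.float64(0.0879)} 0.0188
scene 55.59410509949891 283.7227823097108 209.78882938915072 -0.00988617523522404 [[-0.6779, 0.7352, 0.0018, 0.4508], [-0.3744, -0.3473, 0.8598, 0.1029], [0.6327, 0.5822, 0.5106, -1.1629], [0.0, 0.0, 0.0, 1.0]]
top 47.48387047537705 279.1134011315166 212.35814484947375 -0.10464007697705373 [[-0.0123, -0.9997, -0.0222, -0.0307], [0.9986, -0.0134, 0.0514, -0.6006], [-0.0517, -0.0216, 0.9984, -1.1188], [0.0, 0.0, 0.0, 1.0]]
```

View pics/scene0.png

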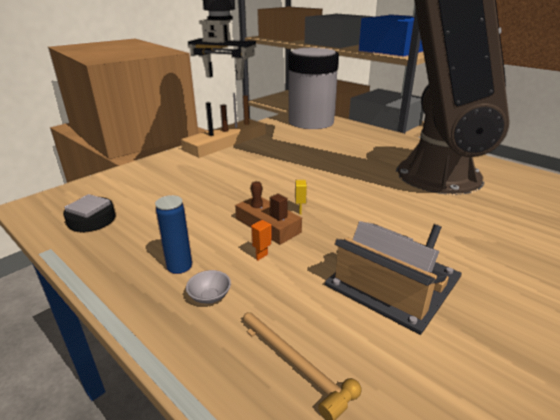

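View pics/top0.png

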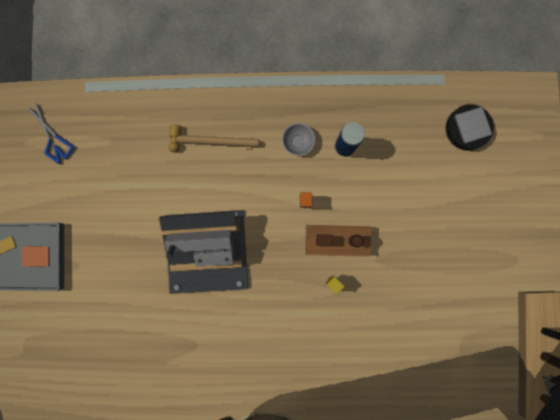

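The scene view shows the stand at about (268,218), with the dark rectangular gauge at (279,207) and the round scraper at (257,193). The orange (261,238) and yellow (301,193) look-alikes are off the stand. The vice is at about (395,268). In the top view the stand is at (339,241), the gauge at (325,241), the scraper at (358,241) and the vice at (204,251).

Next I'll take close crops.

```bash
cat > h.py <<'E'
import numpy as np,cv2
from station import *
def cam(n):
    f=grab_frame(n);return f
def pix(f,P):
    P=np.atleast_2d(P);E=np.array(f["extrinsics"]);c=P@E[:3,:3].T+E[:3,3]
    F=f["pixels"].shape[0]/2/np.tan(np.radians(f["vfov"])/2)
    s=np.c_[c[:,0],-c[:,1]]/(-c[:,2:]);r2=(s**2).sum(1,keepdims=True)
    s=s*(1+f["k1"]*r2);return s*F+[f["cx"],f["cy"]]
def ray(f,uv):
    E=np.array(f["extrinsics"]);F=f["pixels"].shape[0]/2/np.tan(np.radians(f["vfov"])/2)
    d=(np.array(uv,float)-[f["cx"],f["cy"]])/F;s=d.copy()
    for _ in range(20): s=d/(1+f["k1"]*(s@s))
    R=E[:3,:3];o=-R.T@E[:3,3];v=R.T@np.array([s[0],-s[1],-1]);return o,v
def atz(f,uv,z):
    o,v=ray(f,uv);return o+v*(z-o[2])/v[2]
def crop(f,name,u0,v0,u1,v1,k):
    im=cv2.cvtColor(f["pixels"],cv2.COLOR_RGB2BGR)[v0:v1,u0:u1]
    im=cv2.resize(im,None,fx=k,fy=k,interpolation=cv2.INTER_CUBIC)
    for u in range((u0//10+1)*10,u1,10):
        cv2.line(im,(int((u-u0+.5)*k),0),(int((u-u0+.5)*k),6),(0,255,0),1)
        cv2.putText(im,str(u),(int((u-u0+.5)*k)-10,18),0,.35,(0,255,0),1)
    for v in range((v0//10+1)*10,v1,10):
        cv2.line(im,(0,int((v-v0+.5)*k)),(6,int((v-v0+.5)*k)),(0,255,0),1)
        cv2.putText(im,str(v),(8,int((v-v0+.5)*k)+4),0,.35,(0,255,0),1)
    cv2.imwrite("pics/"+name,im)
E
python3 - <<'E'
from h import *
t=cam("top");s=cam("scene")
crop(t,"t_st.png",295,185,385,300,5);crop(t,"t_v.png",150,200,260,300,6)
crop(s,"s_st.png",225,170,315,270,6);crop(s,"s_v.png",315,215,470,330,5)
E
```

```text
(no output)
```

View pics/t_st.png

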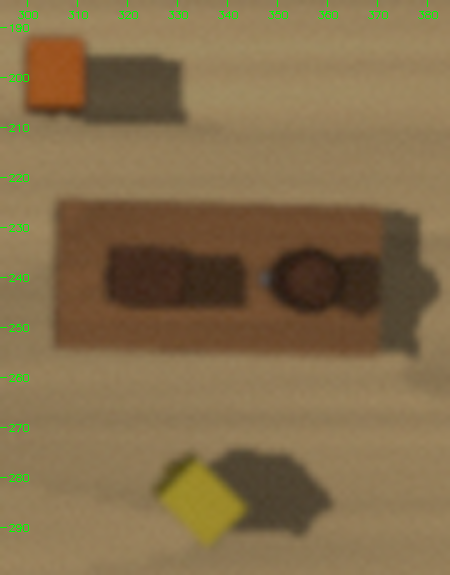

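View pics/t_v.png

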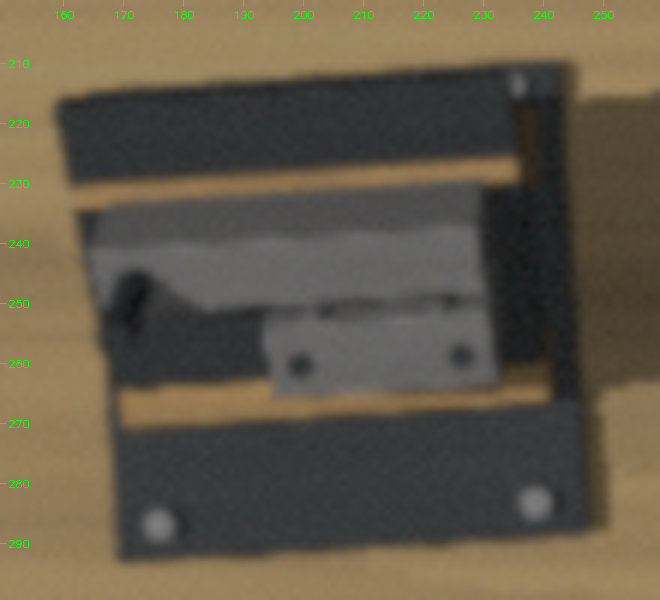

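View pics/s_st.png

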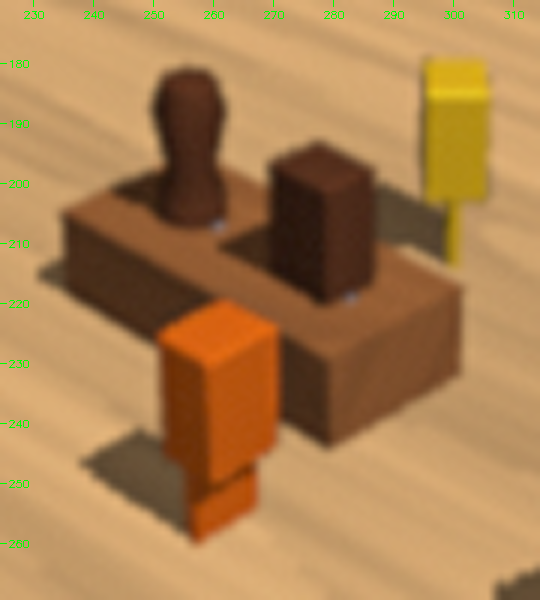

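View pics/s_v.png

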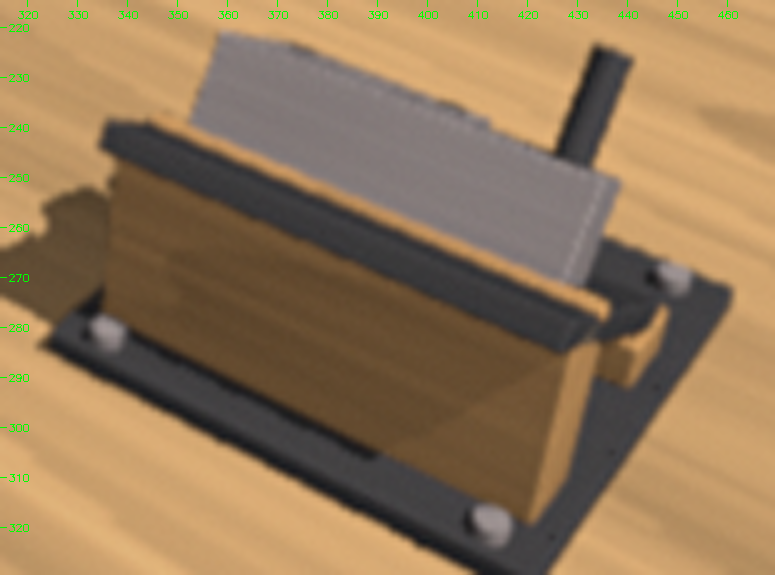

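```bash
cat > fit.py <<'E'
from h import *
from scipy.optimize import least_squares
t=cam("top");s=cam("scene")
def Rz(a): return np.array([[np.cos(a),-np.sin(a),0],[np.sin(a),np.cos(a),0],[0,0,1]])
c,q=np.cos(np.pi/6),.5
Ry=np.array([[c,0,-q],[0,1,0],[q,0,c]])
def solve(obs,fun,x0):
    def r(p): return np.concatenate([(pix(f,fun(p,P))[0]-uv) for f,P,uv in obs])
    o=least_squares(r,x0,loss='soft_l1');print(np.round(o.x,4));print(np.round(r(o.x).reshape(-1,2),1).tolist());return o.x
def st(p,P): return Rz(p[2])@np.array(P)+[p[0],p[1],0]
S=[(t,(.035,.075,.04),(305.5,224.3)),(t,(.035,-.075,.04),(371,226)),(t,(-.035,-.075,.04),(371,255)),(t,(-.035,.075,.04),(305.3,254)),
(s,(.035,-.075,.04),(235,204.5)),(s,(.035,.075,.04),(279.2,229.5)),(s,(-.035,.075,.04),(301,217)),(s,(.035,.075,0),(279,244))]
print("stand");solve(S,st,[.55,-.1,0])
G=[(t,(.013,.016,.09),(315.8,233.8)),(t,(-.013,.016,.09),(315.8,246)),(t,(.013,-.016,.09),(331.5,233.8)),(t,(-.013,-.016,.09),(331.5,246)),
(s,(.013,.016,.09),(277.5,202)),(s,(-.013,.016,.09),(287.3,197)),(s,(-.013,-.016,.09),(277.5,193)),(s,(.013,-.016,.09),(269,197.5)),(s,(.013,.016,.04),(278.5,220)),(s,(-.013,.016,.04),(287,214))]
print("gauge");solve(G,st,[.55,-.1,0])
def vi(p,P):
    P=np.array(P[:3])-[p[4]*P[3],0,0]
    return Rz(p[3])@Ry@P+p[:3]
V=[(t,(-.0025,.042,0,0),(194.3,252)),(t,(-.0025,-.042,0,0),(231,249.8)),(t,(-.0345,.042,0,0),(196,266)),(t,(-.0345,-.042,0,0),(232.7,263.8)),
(t,(.0365,-.042,0,1),(229,237.5)),(s,(.0365,-.042,0,1),(358.3,221)),(t,(.0365,.1,0,1),(165.5,241)),(s,(.0365,.1,0,1),(438.5,251)),
(s,(.0225,.085,.04,1),(437,226)),(t,(.0225,.085,.04,1),(170.5,252.5))]
print("vice");v=solve(V,vi,[.52,.2,.1,0,.001])
if __name__=="__main__":
  for f,n,b in((t,"t",(150,200,260,300)),(s,"s",(315,210,470,330))):
    k=6 if n=="t" else 5
    im=cv2.cvtColor(f["pixels"],cv2.COLOR_RGB2BGR)[b[1]:b[3],b[0]:b[2]];im=cv2.resize(im,None,fx=k,fy=k,interpolation=cv2.INTER_CUBIC)
    im=np.clip(im*1.6,0,255).astype(np.uint8)
    def L(Ps,col):
        p=np.array([pix(f,vi(v,P))[0] for P in Ps]);p=((p-b[:2]+.5)*k).astype(int);cv2.polylines(im,[p.reshape(-1,1,2)],False,col,1)
    def box(x0,x1,y0,y1,z,m,col): L([(x0,y0,z,m),(x1,y0,z,m),(x1,y1,z,m),(x0,y1,z,m),(x0,y0,z,m)],col)
    box(-.0345,-.0025,-.042,.042,0,0,(0,255,0));box(.0085,.0365,-.042,.1,0,1,(0,0,255))
    a=np.linspace(0,2*np.pi,20)
    for z in(0,.04): L([(.0225+.007*np.cos(i),.085+.007*np.sin(i),z,1) for i in a],(255,255,0))
    L([(0,-.02,0,0),(0,.02,0,0)],(255,0,255))
    cv2.imwrite(f"pics/ov_{n}.png",im)
E
python3 fit.py
```

```text
stand
[ 0.5329 -0.1748 -0.0339]
[[0.5, -0.1], [-0.3, -0.4], [-0.7, 0.8], [0.2, 0.5], [-1.2, -0.2], [-0.2, -0.2], [0.4, -0.1], [0.0, 0.8]]
gauge
[ 0.5342 -0.1381 -0.0371]
[[0.9, -0.0], [0.7, -0.5], [-0.3, 0.3], [-0.6, -0.1], [1.3, -0.6], [0.1, 0.2], [-0.5, -0.8], [-0.6, -1.3], [0.4, 1.4], [0.2, 2.9]]
vice
[0.5128 0.1082 0.104  0.0505 0.0052]
[[-1.2, 1.1], [0.0, 1.0], [-0.7, -0.8], [-0.1, -0.8], [0.3, -0.1], [-0.8, 0.2], [-1.0, 0.4], [-4.4, 0.5], [-1.0, -0.5], [-1.6, 3.8]]
```

```bash
ls pics
```

```text
ov_s.png
ov_t.png
s_st.png
s_v.png
scene0.png
t_st.png
t_v.png
top0.png
```

View pics/ov_t.png

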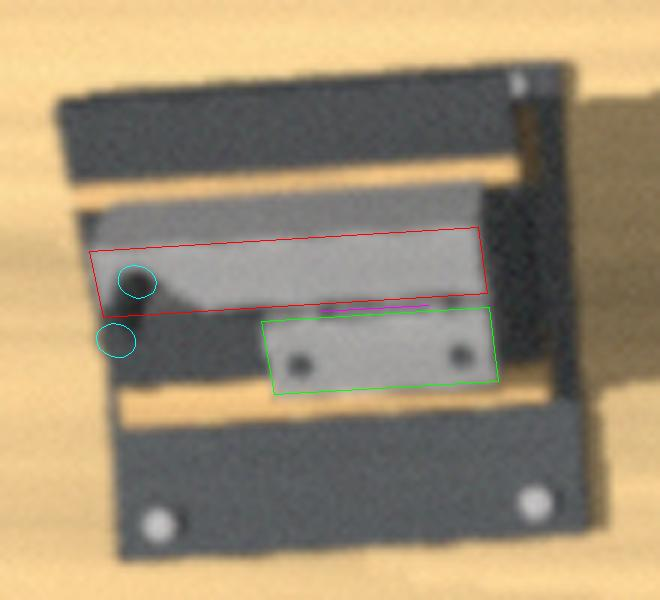

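View pics/ov_s.png

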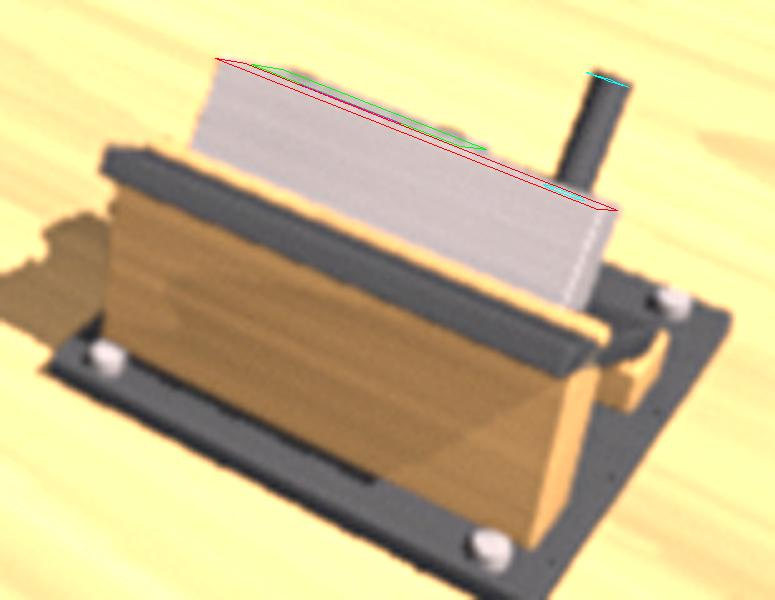

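```bash
python3 - <<'E'
from h import *
t=cam("top");s=cam("scene")
for f in(t,s): f["pixels"]=(255*(f["pixels"]/255.)**.5).astype(np.uint8)
crop(t,"t_v2.png",160,232,238,270,10);crop(s,"s_v2.png",350,215,445,262,8)
E
```

```text
(no output)
```

View pics/t_v2.png

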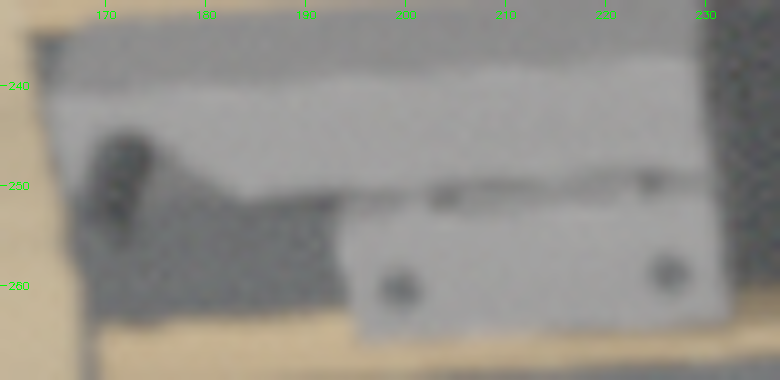

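View pics/s_v2.png

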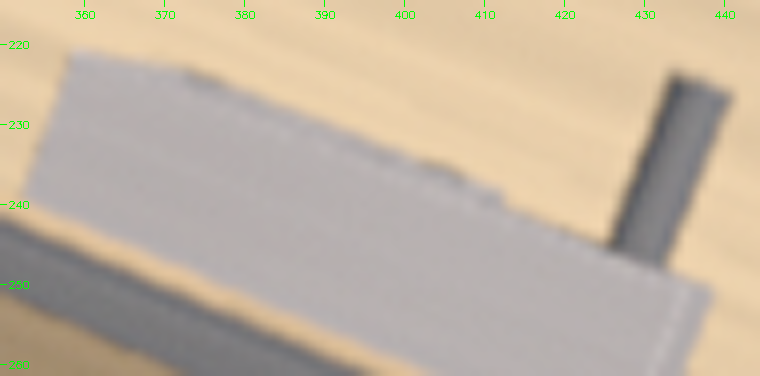

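```bash
python3 - <<'E'
import re
src=open('fit.py').read()
a=src.index("V=[(t");b=src.index("if __name__")
new='''W=[1,1]
V=[(t,(.0085,.042,0,1),(193.5,250.9),(0,1)),(t,(.0085,-.042,0,1),(230.3,248.6),(0.5,1)),(t,(-.0345,.042,0,0),(195.5,265.4),(1,1)),(t,(-.0345,-.042,0,0),(232.5,263.4),(1,1)),
(t,(.0365,-.042,0,1),(229.2,237.2),(1,1)),(s,(.0365,-.042,0,1),(358.5,221.5),(1,1)),(t,(.0365,.1,0,1),(165,241),(1,1)),(s,(.0365,.1,0,1),(435,249.5),(1,1)),(s,(.0085,.1,0,1),(438.3,250.8),(1,1)),
(s,(.0225,.085,.04,1),(437.2,225.2),(1,1)),(s,(-.0345,.042,0,0),(411.5,239.3),(.7,.7)),
(t,(0,.0225,0,0),(204,251.3),(1,.0)),(t,(0,-.0225,0,0),(224.5,249.7),(1,.0))]
def rr(p): return np.concatenate([(pix(f,vi(p,P))[0]-uv) for f,P,uv,w in V])
w=np.concatenate([o[3] for o in V])
o=least_squares(lambda p:rr(p)*w,[.52,.1,.1,0,.001],bounds=([.4,0,0.05,-.3,0],[.7,.3,.2,.3,.003]),loss='soft_l1')
v=o.x;print("vice",np.round(v,4));print(np.round(rr(v).reshape(-1,2),1).tolist())
'''
open('fit.py','w').write(src[:a]+new+src[b:])
E
python3 fit.py
```

```text
stand
[ 0.5329 -0.1748 -0.0339]
[[0.5, -0.1], [-0.3, -0.4], [-0.7, 0.8], [0.2, 0.5], [-1.2, -0.2], [-0.2, -0.2], [0.4, -0.1], [0.0, 0.8]]
gauge
[ 0.5342 -0.1381 -0.0371]
[[0.9, -0.0], [0.7, -0.5], [-0.3, 0.3], [-0.6, -0.1], [1.3, -0.6], [0.1, 0.2], [-0.5, -0.8], [-0.6, -1.3], [0.4, 1.4], [0.2, 2.9]]
vice [0.511  0.108  0.1036 0.0602 0.003 ]
[[-0.8, 0.0], [0.4, -0.3], [0.0, 0.8], [0.4, 0.2], [-0.1, -0.0], [-1.0, -0.5], [-0.6, 0.8], [-0.6, 1.4], [-0.0, 0.1], [-1.0, -0.3], [0.6, -0.4], [-2.1, 1.2], [-2.3, 1.3]]
```

View pics/ov_t.png

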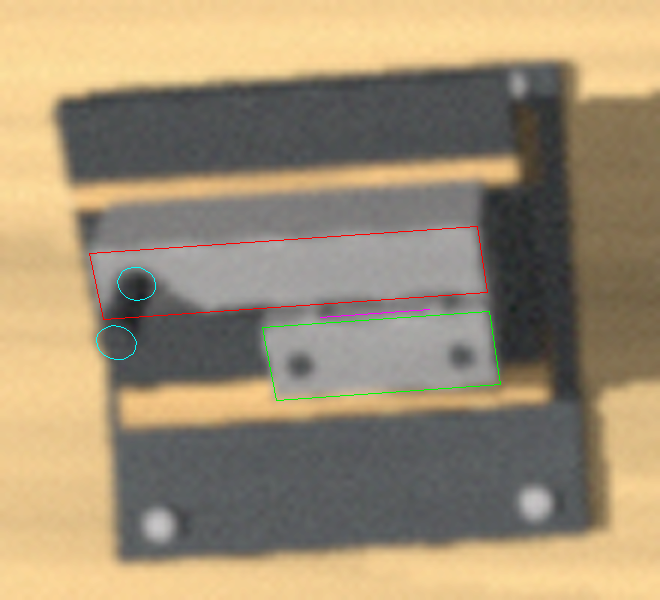

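View pics/ov_s.png

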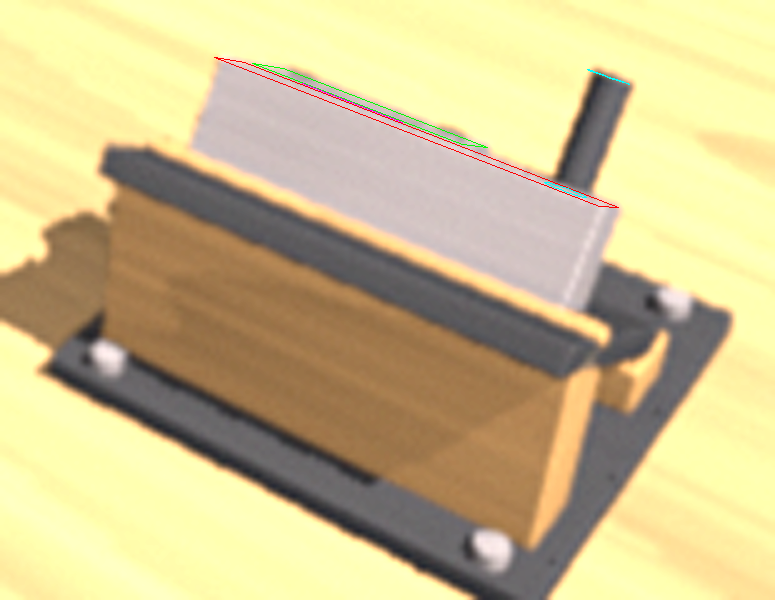

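```bash
cat > mv.py <<'E'
from h import *
from scipy.spatial.transform import Rotation as Rn
def Rg(yaw,tilt=0):
    z=Rn.from_euler('z',yaw).as_matrix()
    c,s=np.cos(tilt),np.sin(tilt)
    zt=z@[c,0,s];xt=z@[s,0,-c];yt=np.cross(zt,xt);return np.c_[xt,yt,zt]
VO=np.array([.5112,.108,.1036]);VY=.056
VR=np.c_[Rg(VY,np.pi/6)[:,2],Rg(VY,np.pi/6)[:,1],-Rg(VY,np.pi/6)[:,0]]
def vp(x,y,z): return VO+VR@np.array([x,y,z])
def state():
    s=get_state();R=Rn.from_euler('xyz',s["ee_rot"]).as_matrix();return s,np.array(s["eef_pos"]),R
def delta(p,Rt,half=False):
    s,p0,R=state()
    d=R.T@(np.array(p)-p0)
    w=Rn.from_matrix(R.T@Rt).as_rotvec()
    if half: w=Rn.from_matrix(R.T@Rt@np.diag([1,-1,-1])).as_rotvec()
    print("t",round(float(s["t"]),2),"d",np.round(d,4),"w",np.round(w,4),"p",np.round(p0,4),"F",np.round(s["force"],1),"w",round(float(s["width"]),4),"q",np.round(s["q"],2))
    if p0[0]>0: print("  in vice:",np.round(VR.T@(p0-VO),4))
E
python3 - <<'E'
from mv import *
for h in(0,1): delta([.534,-.1385,.2],Rg(-.036),h)
t=cam("top");print(atz(t,(306,198),.08),atz(t,(350,135),.15))
E
```

```text
t 0.5 d [ 0.0266 -0.4343  0.3347] w [ 2.0176e+00  1.0000e-04 -1.0000e-04] p [ 0.2695 -0.6188  0.2265] F [-0.1  0.   0.1] w 0.0874 q [-0.87  0.36  0.01 -0.   -1.22 -0.29]
  in vice: [-0.1827 -0.7121  0.2474]
t 0.5 d [ 0.0266 -0.4343  0.3347] w [-1.124e+00  1.000e-04  1.000e-04] p [ 0.2695 -0.6188  0.2265] F [-0.1  0.   0.1] w 0.0874 q [-0.87  0.36  0.01 -0.   -1.22 -0.29]
  in vice: [-0.1827 -0.7121  0.2474]
[ 0.62817322 -0.10042331  0.08      ] [ 0.75483078 -0.19314076  0.15      ]
```

Candidates for the gauge:
- Dark rectangular handle in the stand, at (325,241) top and (279,207) scene. **This is the one**, as the close crop confirmed.
- Round-handled scraper, at (358,241) top.
- Orange block, at (306,198) top.
- Yellow block, at (335,285) top.

Now moving above it.

```bash
python3 -m crank '[[0.0266,-0.4343,0.3347,-1.124,0,0,0.6],[0.0266,-0.4343,0.3347,-1.124,0,0,0.6],[0.0266,-0.4343,0.3347,-1.124,0,0,0.6],[0.0266,-0.4343,0.3347,-1.124,0,0,0.6],[0.0266,-0.4343,0.3347,-1.124,0,0,0.6],[0.0266,-0.4343,0.3347,-1.124,0,0,0.6],[0.0266,-0.4343,0.3347,-1.124,0,0,0.6],[0.0266,-0.4343,0.3347,-1.124,0,0,0.6],[0.0266,-0.4343,0.3347,-1.124,0,0,0.6],[0.0266,-0.4343,0.3347,-1.124,0,0,0.6]]'
python3 - <<'E'
from mv import *
delta([.534,-.1385,.2],Rg(-.036),1)
E
```

```text
t: 1.8
eef_pos: [0.5354, -0.1358, 0.1998]
ee_rot: [-2.669, 1.571, 0.441]
force: [-0.1, -0.7, 0.2]
width: 0.0529
t 1.8 d [-0.0002  0.0027  0.0014] w [ 0.0039 -0.0002  0.0001] p [ 0.5354 -0.1358  0.1998] F [-0.1 -0.7  0.2] w 0.0529 q [ 0.11  0.18 -0.3  -0.   -1.09 -0.14]
  in vice: [ 0.0573 -0.2448  0.078 ]
```

```bash
python3 -m crank '[[0,0.0027,0.0014,0.004,0,0,0.6],[0,0.0027,0.0014,0.004,0,0,0.6],[0,0.0027,0.0014,0.004,0,0,0.6]]'
python3 - <<'E'
from mv import *
delta([.534,-.1385,.078],Rg(-.036),1)
t=cam("top");crop(t,"t2.png",270,170,400,310,5)
t=cam("scene");crop(t,"s2.png",190,60,340,260,4)
E
```

```text
t: 2.17
eef_pos: [0.5321, -0.1422, 0.2002]
ee_rot: [-3.138, 1.571, -0.038]
force: [0.5, 0.2, 0.1]
width: 0.0523
t 2.17 d [ 0.1222 -0.0038 -0.0017] w [-0.0057 -0.0003  0.    ] p [ 0.5321 -0.1422  0.2002] F [0.5 0.2 0.1] w 0.0523 q [ 0.09  0.17 -0.3   0.   -1.09 -0.14]
  in vice: [ 0.0542 -0.251   0.0802]
```

View pics/t2.png

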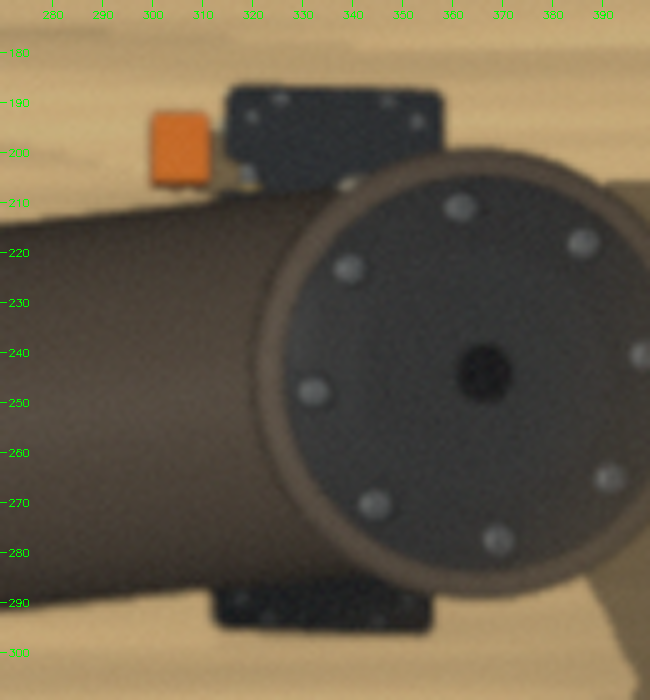

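View pics/s2.png

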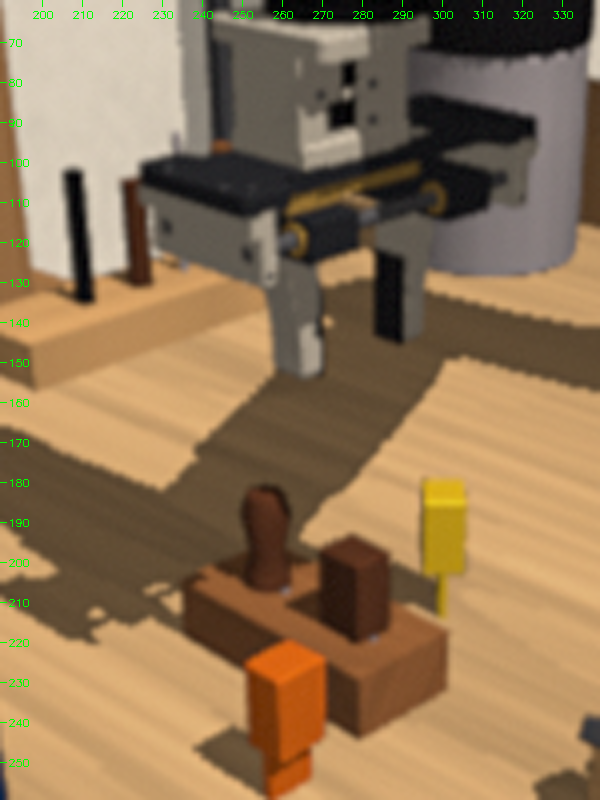

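```bash
python3 - <<'E'
from mv import *
delta([.534,-.1385,.2],Rg(-.036),1)
E
python3 -m crank '[[0,-0.003,-0.0015,-0.004,0,0,0.6],[0,-0.003,-0.0015,-0.004,0,0,0.6],[0,-0.003,-0.0015,-0.004,0,0,0.6]]'
python3 - <<'E'
from mv import *
for i in range(4):
  delta([.534,-.1385,.078],Rg(-.036),1);cam("scene")
E
```

```text
t 2.27 d [ 0.0001 -0.0035 -0.0016] w [-0.0052 -0.0003  0.    ] p [ 0.5323 -0.1419  0.2001] F [0.  0.6 0.4] w 0.0523 q [ 0.1   0.17 -0.3  -0.   -1.09 -0.14]
  in vice: [ 0.0544 -0.2507  0.0801]
t: 2.65
eef_pos: [0.5342, -0.1382, 0.1999]
ee_rot: [0.058, 1.571, -3.12]
force: [-0.2, 0.1, 1.0]
width: 0.0525
t 2.65 d [0.1219 0.0003 0.0002] w [ 0.0001  0.     -0.    ] p [ 0.5342 -0.1382  0.1999] F [-0.2  0.1  1. ] w 0.0525 q [ 0.1   0.18 -0.3  -0.   -1.09 -0.14]
  in vice: [ 0.0561 -0.2471  0.0789]
t 2.7 d [1.219e-01 3.000e-04 1.000e-04] w [0.0001 0.0001 0.    ] p [ 0.5341 -0.1382  0.1999] F [ 0.6 -0.8 -0.2] w 0.0527 q [ 0.1   0.18 -0.3  -0.   -1.09 -0.14]
  in vice: [ 0.0561 -0.2471  0.0788]
t 2.75 d [1.219e-01 3.000e-04 1.000e-04] w [ 0.0001  0.0001 -0.    ] p [ 0.5341 -0.1382  0.1999] F [-0.6  0.3 -0.8] w 0.0525 q [ 0.1   0.18 -0.3  -0.   -1.09 -0.14]
  in vice: [ 0.0561 -0.2471  0.0789]
t 2.8 d [0.1219 0.0003 0.0002] w [ 0.0001  0.0001 -0.    ] p [ 0.5342 -0.1382  0.1999] F [-0.1  0.3  0.2] w 0.0526 q [ 0.1   0.18 -0.3   0.   -1.09 -0.14]
  in vice: [ 0.0561 -0.2471  0.0788]
```

```bash
python3 -m crank '[[0.04,0,0,0,0,0,0.6],[0.08,0,0,0,0,0,0.6],[0.1,0,0,0,0,0,0.6],[0.1,0,0,0,0,0,0.6]]'
python3 - <<'E'
from mv import *
delta([.534,-.1385,.051],Rg(-.036),1)
t=cam("scene");crop(t,"s3.png",225,110,335,250,5)
E
```

```text
t: 3.35
eef_pos: [0.533, -0.1383, 0.0985]
ee_rot: [0.098, 1.567, -3.08]
force: [0.1, -0.3, 0.8]
width: 0.0524
t 3.35 d [ 0.0475  0.0001 -0.0011] w [-0.0001  0.0034 -0.0003] p [ 0.533  -0.1383  0.0985] F [ 0.1 -0.3  0.8] w 0.0524 q [ 0.1   0.28 -0.43 -0.   -0.87 -0.14]
  in vice: [ 0.0044 -0.2471 -0.0084]
```

View pics/s3.png

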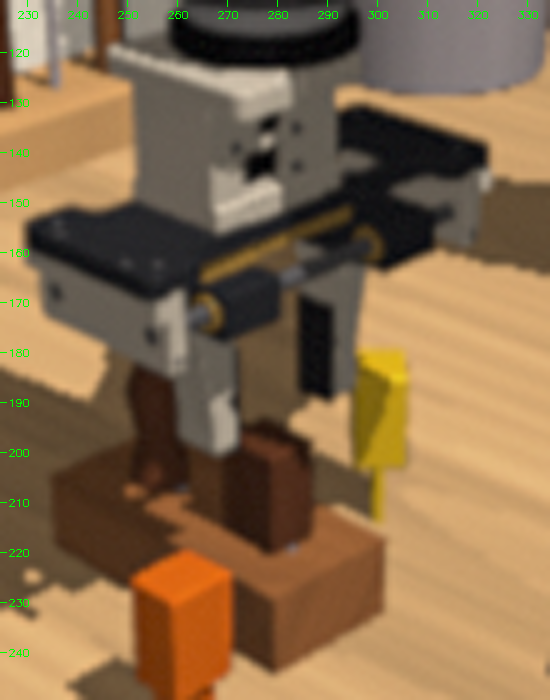

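Near finger tip at (267,198), far one at (291,188). They straddle the handle top at (278,197), so I'll descend and close.

```bash
python3 -m crank '[[0.024,0,-0.0003,0,0,0,0.6],[0.047,0,-0.0003,0,0,0,0.6],[0.047,0,-0.0003,0,0,0,0.6],[0.047,0,-0.0003,0,0,0,0.6],[0.047,0,-0.0003,0,0,0,0.1],[0.047,0,-0.0003,0,0,0,0.1],[0.047,0,-0.0003,0,0,0,0.1],[0.047,0,-0.0003,0,0,0,0.1],[0.047,0,-0.0003,0,0,0,0.1]]' 25
python3 - <<'E'
from mv import *
delta([.534,-.1385,.051],Rg(-.036),1)
E
```

```text
t: 4.53
eef_pos: [0.5345, -0.1383, 0.0533]
ee_rot: [2.458, 1.571, -0.72]
force: [-2.3, 0.8, 5.2]
width: 0.0259
t 4.53 d [0.0023 0.0002 0.0005] w [ 0.0001 -0.0001 -0.0001] p [ 0.5345 -0.1383  0.0533] F [-2.3  0.8  5.2] w 0.0259 q [ 0.1   0.34 -0.47  0.   -0.76 -0.14]
  in vice: [-0.017  -0.2472 -0.0483]
```

```bash
python3 -m crank '[[-0.015,0,0,0,0,0,0.1],[-0.035,0,0,0,0,0,0.1],[-0.07,0,0,0,0,0,0.1],[-0.12,0,0,0,0,0,0.1],[-0.17,0,0,0,0,0,0.1],[-0.2,0,0,0,0,0,0.1],[-0.2,0,0,0,0,0,0.1],[-0.2,0,0,0,0,0,0.1]]'
python3 - <<'E'
from mv import *
R=VR.copy();Rt=np.c_[-VR[:,2],VR[:,1],VR[:,0]]
# tcp is 13mm above shoulders
delta(vp(.0017,0,.0133+.10),Rt,1)
t=cam("scene");crop(t,"s4.png",215,60,345,230,5)
E
```

```text
t: 5.52
eef_pos: [0.5339, -0.1381, 0.2527]
ee_rot: [-0.74, 1.57, 2.365]
force: [0.5, -0.7, -1.3]
width: 0.0258
t 5.53 d [ 0.0503 -0.24    0.0865] w [-0.0902  0.5237 -0.0237] p [ 0.5339 -0.1381  0.2527] F [ 0.5 -0.7 -1.3] w 0.0258 q [ 0.1   0.14 -0.22 -0.   -1.21 -0.14]
  in vice: [ 0.0822 -0.247   0.1247]
```

View pics/s4.png

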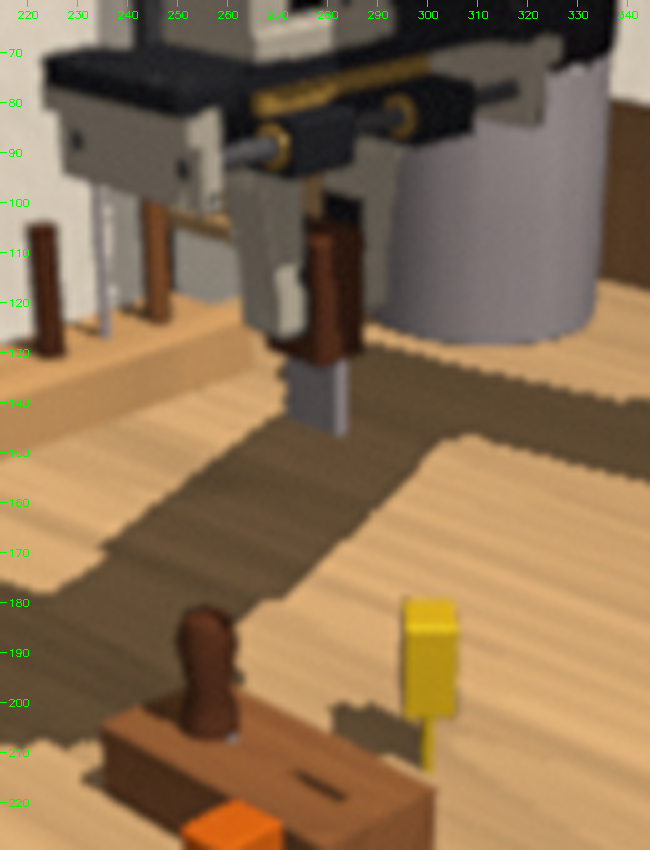

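```bash
python3 -m crank '[[0.01,-0.05,0.017,-0.018,0.105,-0.005,0.1],[0.02,-0.096,0.035,-0.036,0.21,-0.01,0.1],[0.03,-0.144,0.052,-0.054,0.315,-0.014,0.1],[0.04,-0.19,0.07,-0.072,0.42,-0.019,0.1],[0.0503,-0.24,0.0865,-0.0902,0.5237,-0.0237,0.1],[0.0503,-0.24,0.0865,-0.0902,0.5237,-0.0237,0.1],[0.0503,-0.24,0.0865,-0.0902,0.5237,-0.0237,0.1],[0.0503,-0.24,0.0865,-0.0902,0.5237,-0.0237,0.1],[0.0503,-0.24,0.0865,-0.0902,0.5237,-0.0237,0.1]]'
python3 - <<'E'
from mv import *
Rt=np.c_[-VR[:,2],VR[:,1],VR[:,0]]
delta(vp(.0017,0,.0133+.05),Rt,1)
E
```

```text
t: 6.7
eef_pos: [0.4654, 0.1052, 0.2192]
ee_rot: [3.14, 1.075, 0.055]
force: [0.5, 0.2, -1.1]
width: 0.0255
t 6.7 d [ 0.0602 -0.0003  0.0147] w [-0.0001  0.0282 -0.0007] p [0.4654 0.1052 0.2192] F [ 0.5  0.2 -1.1] w 0.0255 q [ 0.84 -0.27 -1.02  0.68 -0.56 -1.32]
  in vice: [ 0.0181 -0.0002  0.123 ]
```

```bash
python3 -m crank '[[0.02,0,0.004,0,0.007,0,0.1],[0.045,0,0.008,0,0.014,0,0.1],[0.045,0,0.008,0,0.014,0,0.1],[0.045,0,0.008,0,0.014,0,0.1]]'
python3 - <<'E'
from mv import *
Rt=np.c_[-VR[:,2],VR[:,1],VR[:,0]]
delta(vp(.0017,0,.0133+.05),Rt,1)
E
```

```text
t: 7.2
eef_pos: [0.4904, 0.1078, 0.1957]
ee_rot: [-3.137, 1.092, 0.06]
force: [0.7, -0.2, -0.9]
width: 0.0259
t 7.2 d [0.028  0.001  0.0251] w [-0.0005  0.0447  0.0019] p [0.4904 0.1078 0.1957] F [ 0.7 -0.2 -0.9] w 0.0259 q [ 0.75 -0.18 -1.02  0.73 -0.45 -1.31]
  in vice: [0.0281 0.001  0.0902]
```

Joint 3 is sitting on its lower limit (-1.02), so this tilted pose isn't reachable so close to the base. I'll fit a kinematic model from the logged poses and look for a feasible grasp tilt.

```bash
cat > kin.py <<'E'
from mv import *
from scipy.optimize import least_squares
ax=lambda a,q:Rn.from_rotvec(np.array(a)*q).as_matrix()
def fk(q,P,sg):
    a1,h,L2,a3,d4,L,b=P
    R=ax([0,0,1],q[0]);p=R@[a1,b,h]
    R=R@ax([0,1,0],q[1]);p=p+R@[0,0,L2]
    R=R@ax([0,-1,0],q[2]);p=p+R@[d4,0,a3]
    R=R@ax([sg[0],0,0],q[3])@ax([0,-1,0],q[4])@ax([sg[1],0,0],q[5]);p=p+R@[L,0,0]
    return p,R
D=[([-.8719,.3594,.0115,-.0002,-1.2241,-.2881],[.2694,-.6186,.2260],[.0947,1.5692,2.0761]),
([.10,.18,-.30,0,-1.09,-.14],[.5342,-.1382,.1999],[.058,1.571,-3.12]),
([.10,.28,-.43,0,-.87,-.14],[.533,-.1383,.0985],[.098,1.567,-3.08]),
([.10,.34,-.47,0,-.76,-.14],[.5345,-.1383,.0533],[2.458,1.571,-.72]),
([.10,.14,-.22,0,-1.21,-.14],[.5339,-.1381,.2527],[-.74,1.57,2.365]),
([.84,-.27,-1.02,.68,-.56,-1.32],[.4654,.1052,.2192],[3.14,1.075,.055]),
([.75,-.18,-1.02,.73,-.45,-1.31],[.4904,.1078,.1957],[-3.137,1.092,.06])]
def load():
    best=None
    for s0 in(1,-1):
      for s1 in(1,-1):
        def res(P):
            o=[]
            for q,p,e in D:
                pp,RR=fk(q,P[:7],(s0,s1));o+=list((pp-p)/.004)
                T=Rn.from_euler('xyz',e).as_matrix()
                o+=list(Rn.from_matrix(T.T@RR@ax([1,0,0],P[7])).as_rotvec()/.01)
            return np.array(o+list((np.array(P[:7])-[.0,.4,.4,.0,.4,.25,-.19])/3))
        for r0 in(0,np.pi/2,-np.pi/2,3):
            o=least_squares(res,[.0,.4,.4,.0,.4,.25,-.19,r0],loss='soft_l1')
            if best is None or o.cost<best[0]: best=(o.cost,o.x,(s0,s1))
    return best
LO=np.array([-3.07,-1.43,-1.02,-3.03,-3.05,-3.03]);HI=np.array([3.07,2.12,1.25,1.67,0,3.03])
def ik(p,R,B,seeds):
    out=None
    for s in seeds:
        o=least_squares(lambda q:np.r_[(fk(q,B[1][:7],B[2])[0]-p)/.01,Rn.from_matrix(R.T@fk(q,B[1][:7],B[2])[1]@ax([1,0,0],B[1][7])).as_rotvec()/.05],np.clip(s,LO+.01,HI-.01),bounds=(LO,HI))
        if out is None or o.cost<out[0]: out=(o.cost,o.x)
    return out
E
python3 - <<'E'
from kin import *
B=load();print(B[0],np.round(B[1],3),B[2])
for q,p,e in D: print(np.round(np.array(p)-fk(q,B[1][:7],B[2])[0],3))
import pickle;pickle.dump(B,open('B.pkl','wb'))
E
```

```text
68.73333682393267 [ 1.64e-01  2.54e-01  3.96e-01  1.00e-03  3.23e-01  2.90e-01 -1.89e-01
  3.14e+00] (-1, -1)
[ 0.023 -0.032 -0.   ]
[-0.005 -0.002 -0.006]
[-0.    -0.002 -0.037]
[-0.002 -0.002 -0.052]
[-0.005 -0.002  0.009]
[-0.01   0.003  0.057]
[0.002 0.025 0.048]
```

```bash
sed -i "s/\[\.0,\.4,\.4,\.0,\.4,\.25,-\.19,r0\],loss='soft_l1'/[.0,.3,.65,.0,.47,.25,-.19,r0]/; s/\[\.0,\.4,\.4,\.0,\.4,\.25,-\.19\])\/3/[.0,.3,.65,.0,.47,.25,-.19])\/3/" kin.py
python3 - <<'E'
from kin import *
B=load();print(B[0],np.round(B[1],3),B[2])
for q,p,e in D:
    pp,R=fk(q,B[1][:7],B[2]); T=Rn.from_euler('xyz',e).as_matrix()
    print(np.round(np.array(p)-pp,3),np.round(Rn.from_matrix(T.T@R@ax([1,0,0],B[1][7])).as_rotvec(),3))
import pickle;pickle.dump(B,open('B.pkl','wb'))
E
```

```text
343.3823835521869 [ 0.166  0.295  0.444 -0.025  0.332  0.35  -0.181  3.14 ] (-1, -1)
[ 0.006 -0.023  0.002] [-0.002  0.     0.   ]
[-0.01  -0.011 -0.007] [ 0.002  0.001 -0.   ]
[-0.004 -0.01  -0.038] [ 0.002 -0.005  0.001]
[-0.006 -0.01  -0.053] [0.002 0.001 0.   ]
[-0.012 -0.011  0.008] [0.002 0.001 0.   ]
[-0.018  0.012  0.049] [-0.001 -0.    -0.003]
[-0.006  0.031  0.038] [-0.005  0.001 -0.005]
```

```bash
python3 - <<'E'
import re
s=open('kin.py').read()
s=s.replace("a1,h,L2,a3,d4,L,b=P","a1,h,L2,a3,d4,L,b,e4,f4,c5=P")
s=s.replace("R=R@ax([sg[0],0,0],q[3])@ax([0,-1,0],q[4])@ax([sg[1],0,0],q[5]);p=p+R@[L,0,0]","R=R@ax([sg[0],0,0],q[3]);p=p+R@[0,e4,f4];R=R@ax([0,-1,0],q[4]);p=p+R@[L,0,c5];R=R@ax([sg[1],0,0],q[5])")
s=s.replace("P[:7]","P[:10]").replace("P[7]","P[10]").replace("B[1][:7]","B[1][:10]").replace("B[1][7]","B[1][10]")
s=s.replace("-.19,r0]","-.1,-.09,0,0,r0]").replace(".25,-.19])",".25,-.1,-.09,0,0])").replace("])/3)","])/.3)")
open('kin.py','w').write(s)
E
cat > ft.py <<'E'
from kin import *
import pickle
B=load();print(B[0],np.round(B[1],3),B[2])
for q,p,e in D:
    pp,R=fk(q,B[1][:10],B[2]); T=Rn.from_euler('xyz',e).as_matrix()
    print(np.round(np.array(p)-pp,3),np.round(Rn.from_matrix(T.T@R@ax([1,0,0],B[1][10])).as_rotvec(),3))
pickle.dump(B,open('B.pkl','wb'))
E
python3 ft.py
```

```text
1.3697856728840119 [ 1.500e-02  1.860e-01  5.990e-01  2.000e-03  4.610e-01  3.620e-01
  5.000e-03 -1.960e-01 -3.000e-03 -1.200e-02 -3.143e+00] (-1, -1)
[-0.    -0.001 -0.   ] [-0.002  0.     0.   ]
[-0.001  0.     0.001] [ 0.002  0.001 -0.   ]
[0.003 0.    0.   ] [ 0.002 -0.005  0.001]
[-0.002 -0.    -0.   ] [0.002 0.001 0.   ]
[-0.001  0.    -0.001] [0.002 0.001 0.   ]
[0.    0.001 0.001] [-0.001 -0.    -0.003]
[-0. -0. -0.] [-0.005  0.001 -0.005]
```

The model fits to about 1 mm. The wrist has a 0.196 m lateral offset, so there may be other branches; I'll search them globally.

```bash
cat > sols.py <<'E'
from kin import *
import pickle
B=pickle.load(open('B.pkl','rb'))
rng=np.random.default_rng(0)
def sols(p,R,n=60,tol=.05):
    out=[]
    for i in range(n):
        c,q=ik(p,R,B,[rng.uniform(LO,HI)])
        if c<tol and not any(np.abs(q-o[1]).max()<.1 for o in out): out.append((c,q))
    return sorted(out,key=lambda a:a[0])
E
python3 - <<'E'
from sols import *
Rt=np.c_[-VR[:,2],VR[:,1],VR[:,0]]
fl=np.diag([1,-1,-1])
for z in(.1,.05,.0133):
  for h in(0,1):
    for c,q in sols(vp(.0017,0,z),Rt@(fl if h else np.eye(3))): print(z,h,round(c,5),np.round(q,2))
E
python3 - <<'E'
from sols import *
g=tcp_to_grasp
fl=np.diag([1,-1,-1])
# jaws along y: tool z = +-y
def Rty(yaw,th):
    z=Rn.from_euler('z',yaw).as_matrix();xt=z@[np.sin(th),0,-np.cos(th)];zt=z@[0,1,0];return np.c_[xt,np.cross(zt,xt),zt]
def test(pg,R):
    r=[]
    for h in(0,1):
        for c,q in sols(pg+R[:,0]*g,R@(fl if h else np.eye(3)),25): r.append((h,np.round(q,2).tolist()))
    return r
for th in(20,10,0,-10):
    for z in(.03,.1):
        print("vice th",th,"z",z,test(vp(.0017,0,z),Rty(VY,np.radians(th))))
for dl in(10,20,30,40):
    for z in(.07,.12): print("stand tilt back",dl,z,test(np.array([.534,-.1385,z]),Rty(-.036,-np.radians(dl))))
E
```

```text
vice th 20 z 0.03 [(0, [0.67, 0.02, -1.0, 0.66, -0.33, -2.8]), (1, [0.67, 0.02, -1.0, 0.66, -0.33, 0.34])]
vice th 20 z 0.1 [(0, [0.8, -0.13, -0.91, 0.44, -0.58, -2.66]), (1, [0.8, -0.13, -0.91, 0.44, -0.58, 0.49])]
vice th 10 z 0.03 [(0, [0.67, 0.11, -0.7, 0.17, -0.63, -2.32]), (1, [0.67, 0.11, -0.7, 0.17, -0.63, 0.82])]
vice th 10 z 0.1 [(0, [0.72, -0.03, -0.68, 0.15, -0.8, -2.34]), (1, [0.72, -0.03, -0.68, 0.15, -0.8, 0.8])]
vice th 0 z 0.03 [(0, [0.6, 0.2, -0.5, -0.0, -0.87, -2.11]), (1, [0.6, 0.2, -0.5, -0.0, -0.87, 1.03])]
vice th 0 z 0.1 [(0, [0.64, 0.07, -0.5, -0.0, -1.0, -2.15]), (1, [0.64, 0.07, -0.5, -0.0, -1.0, 0.99])]
vice th -10 z 0.03 [(0, [0.54, 0.3, -0.35, -0.09, -1.08, -2.0]), (1, [0.54, 0.3, -0.35, -0.09, -1.08, 1.14])]
vice th -10 z 0.1 [(0, [0.57, 0.18, -0.35, -0.09, -1.2, -2.04]), (1, [0.57, 0.18, -0.35, -0.09, -1.2, 1.1])]
stand tilt back 10 0.07 [(0, [0.09, 0.43, -0.34, -0.03, -0.98, -1.68]), (1, [0.09, 0.43, -0.34, -0.03, -0.98, 1.46])]
stand tilt back 10 0.12 [(0, [0.09, 0.37, -0.29, -0.02, -1.08, -1.68]), (1, [0.09, 0.37, -0.29, -0.02, -1.08, 1.46])]
stand tilt back 20 0.07 [(0, [0.07, 0.52, -0.21, -0.04, -1.18, -1.66]), (1, [0.07, 0.52, -0.21, -0.04, -1.18, 1.48])]
stand tilt back 20 0.12 [(0, [0.07, 0.47, -0.17, -0.04, -1.28, -1.66]), (1, [0.07, 0.47, -0.17, -0.04, -1.28, 1.48])]
stand tilt back 30 0.07 [(0, [0.07, 0.62, -0.09, -0.05, -1.38, -1.65]), (1, [0.07, 0.62, -0.09, -0.05, -1.38, 1.49])]
stand tilt back 30 0.12 [(0, [0.07, 0.57, -0.06, -0.05, -1.47, -1.66]), (1, [0.07, 0.57, -0.06, -0.05, -1.47, 1.49])]
stand tilt back 40 0.07 [(0, [0.06, 0.72, 0.02, -0.06, -1.56, -1.64]), (1, [0.06, 0.72, 0.02, -0.06, -1.56, 1.5])]
stand tilt back 40 0.12 [(0, [0.06, 0.67, 0.05, -0.06, -1.64, -1.65]), (1, [0.06, 0.67, 0.05, -0.06, -1.64, 1.49])]
```

An aligned tool can't reach, but a tool tilted 10° in the vice and 20° at the stand can, with the jaws along the gauge's y. I'll put the gauge back in its slot and regrasp it that way.

```bash
python3 - <<'E'
from mv import *
delta([.5343,-.1382,.22],Rg(-.036),1)
E
```

```text
t 7.2 d [-0.0082  0.248  -0.038 ] w [ 0.0902 -0.4785  0.024 ] p [0.4904 0.1078 0.1957] F [ 0.7 -0.2 -0.9] w 0.0259 q [ 0.75 -0.18 -1.02  0.73 -0.45 -1.31]
  in vice: [0.0281 0.001  0.0902]
```

```bash
python3 -m crank '[[-0.022,0.05,-0.008,0.018,-0.096,0.005,0.1],[-0.023,0.1,-0.016,0.036,-0.19,0.01,0.1],[-0.018,0.15,-0.024,0.054,-0.287,0.014,0.1],[-0.012,0.2,-0.031,0.072,-0.383,0.019,0.1],[-0.0082,0.248,-0.038,0.0902,-0.4785,0.024,0.1],[-0.0082,0.248,-0.038,0.0902,-0.4785,0.024,0.1],[-0.0082,0.248,-0.038,0.0902,-0.4785,0.024,0.1],[-0.0082,0.248,-0.038,0.0902,-0.4785,0.024,0.1],[-0.0082,0.248,-0.038,0.0902,-0.4785,0.024,0.1]]'
python3 - <<'E'
from mv import *
delta([.5343,-.1382,.15],Rg(-.036),1)
E
```

```text
t: 8.32
eef_pos: [0.5346, -0.136, 0.2211]
ee_rot: [-2.639, 1.568, 0.47]
force: [-0.7, 0.3, -0.8]
width: 0.0256
t 8.32 d [0.0711 0.0023 0.0004] w [ 0.0036 -0.0024  0.0013] p [ 0.5346 -0.136   0.2211] F [-0.7  0.3 -0.8] w 0.0256 q [ 0.11  0.16 -0.27 -0.   -1.14 -0.14]
  in vice: [ 0.0671 -0.2449  0.0969]
```

```bash
python3 -m crank '[[0.04,0,0,0,0,0,0.1],[0.071,0,0,0,0,0,0.1],[0.071,0,0,0,0,0,0.1],[0.071,0,0,0,0,0,0.1],[0.071,0,0,0,0,0,0.1]]'
python3 - <<'E'
from mv import *
delta([.5343,-.1383,.095],Rg(-.036),1)
t=cam("scene");crop(t,"s5.png",215,100,345,250,5)
E
```

```text
t: 8.95
eef_pos: [0.536, -0.1369, 0.1509]
ee_rot: [-2.839, 1.567, 0.269]
force: [0.3, -0.6, -0.5]
width: 0.0258
t 8.95 d [0.0559 0.0016 0.0018] w [ 0.0022 -0.0036  0.0011] p [ 0.536  -0.1369  0.1509] F [ 0.3 -0.6 -0.5] w 0.0258 q [ 0.1   0.22 -0.37 -0.   -0.98 -0.14]
  in vice: [ 0.0332 -0.2459  0.0355]
```

View pics/s5.png

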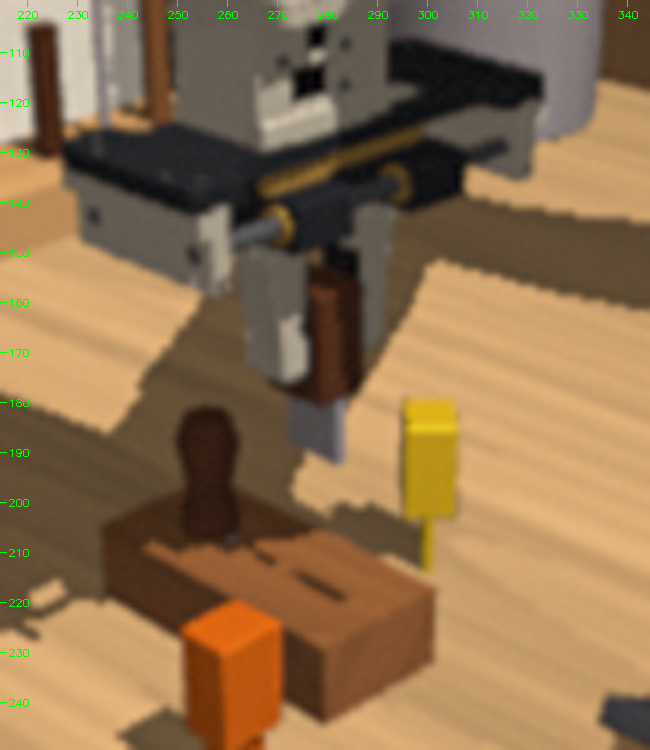

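Held true over the slot at (283,216). Correcting the small offset while going down to just above it.

```bash
python3 -m crank '[[0.03,0.0016,0.0018,0.0022,-0.0036,0.0011,0.1],[0.056,0.0016,0.0018,0.0022,-0.0036,0.0011,0.1],[0.056,0.0016,0.0018,0.0022,-0.0036,0.0011,0.1],[0.056,0.0016,0.0018,0.0022,-0.0036,0.0011,0.1],[0.056,0.0016,0.0018,0.0022,-0.0036,0.0011,0.1]]'
python3 - <<'E'
from mv import *
delta([.5345,-.1383,.055],Rg(-.036),1)
E
```

```text
t: 9.62
eef_pos: [0.5341, -0.1385, 0.0946]
ee_rot: [-0.11, 1.57, 2.995]
force: [1.0, -0.3, -0.4]
width: 0.0259
t 9.62 d [ 0.0396 -0.0002 -0.0004] w [-0.0004  0.0004  0.    ] p [ 0.5341 -0.1385  0.0946] F [ 1.  -0.3 -0.4] w 0.0259 q [ 0.1   0.28 -0.43 -0.   -0.86 -0.14]
  in vice: [ 0.0034 -0.2474 -0.0123]
```

```bash
python3 -m crank '[[0.01,-0.0002,-0.0003,0,0,0,0.1],[0.016,-0.0002,-0.0003,0,0,0,0.1],[0.022,-0.0002,-0.0003,0,0,0,0.1],[0.022,-0.0002,-0.0003,0,0,0,0.1]]'
python3 - <<'E'
from mv import *
delta([.5345,-.1383,.0538],Rg(-.036),1)
E
```

```text
t: 10.12
eef_pos: [0.5331, -0.1384, 0.0705]
ee_rot: [0.041, 1.567, -3.137]
force: [0.0, 0.0, -0.7]
width: 0.0259
t 10.12 d [ 0.0167 -0.0001 -0.0015] w [-0.0006  0.0039 -0.0002] p [ 0.5331 -0.1384  0.0705] F [ 0.   0.  -0.7] w 0.0259 q [ 0.1   0.31 -0.46 -0.   -0.8  -0.14]
  in vice: [-0.0095 -0.2472 -0.0327]
```

```bash
python3 -m crank '[[0.009,0,0,0,0,0,0.1],[0.0165,0,0,0,0,0,0.1],[0.0165,0,0,0,0,0,0.1],[0.0165,0,0,0,0,0,0.1]]'
python3 -m crank '[[0,0,0,0,0,0,0.6],[0,0,0,0,0,0,0.6],[0,0,0,0,0,0,0.6],[0,0,0,0,0,0,0.6],[-0.03,0,0,0,0,0,0.6],[-0.075,0,0,0,0,0,0.6],[-0.12,0,0,0,0,0,0.6],[-0.13,0,0,0,0,0,0.6],[-0.13,0,0,0,0,0,0.6]]'
cat >> mv.py <<'E'
def Rty(yaw,th):
    z=Rn.from_euler('z',yaw).as_matrix();xt=z@[np.sin(th),0,-np.cos(th)];zt=z@[0,1,0];return np.c_[xt,np.cross(zt,xt),zt]
E
python3 - <<'E'
from mv import *
t=cam("scene");crop(t,"s6.png",215,150,345,250,5)
for h in (0,1): delta(np.array([.534,-.1385,.13])+Rty(-.036,-np.radians(20))[:,0]*tcp_to_grasp,Rty(-.036,-np.radians(20)),h)
E
```

```text
t: 10.62
eef_pos: [0.5333, -0.1384, 0.0546]
ee_rot: [0.024, 1.568, 3.129]
force: [-0.1, -0.3, -0.9]
width: 0.0258
t: 11.75
eef_pos: [0.5339, -0.1382, 0.1852]
ee_rot: [-0.269, 1.569, 2.836]
force: [-0.4, 0.3, -1.1]
width: 0.0523
t 11.8 d [0.0717 0.0003 0.0054] w [ 1.5529 -0.2708  0.2716] p [ 0.5332 -0.1382  0.184 ] F [-0.7  0.2 -0.8] w 0.0524 q [ 0.1   0.19 -0.32 -0.   -1.06 -0.14]
  in vice: [ 0.0473 -0.2471  0.0655]
t 11.8 d [0.0717 0.0003 0.0054] w [-1.5545 -0.2716 -0.2708] p [ 0.5332 -0.1382  0.184 ] F [-0.7  0.2 -0.8] w 0.0524 q [ 0.1   0.19 -0.32 -0.   -1.06 -0.14]
  in vice: [ 0.0473 -0.2471  0.0655]
```

View pics/s6.png

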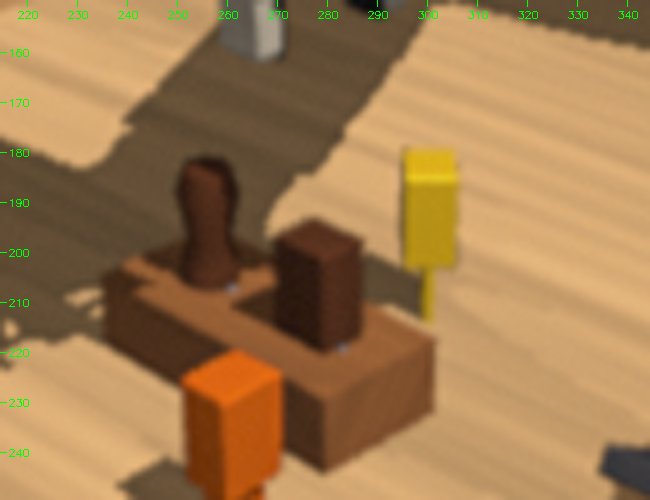

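```bash
python3 -m crank '[[0.0,0.0003,0.0054,-0.28,-0.05,-0.05,0.55],[0.0,0.0003,0.0054,-0.56,-0.1,-0.1,0.55],[0.0,0.0003,0.0054,-0.84,-0.15,-0.15,0.55],[0.0,0.0003,0.0054,-1.12,-0.2,-0.2,0.55],[0,0.0003,0.0054,-1.4,-0.25,-0.25,0.55],[0.0,0.0003,0.0054,-1.5545,-0.2716,-0.2708,0.55],[0.0,0.0003,0.0054,-1.5545,-0.2716,-0.2708,0.55],[0,0.0003,0.0054,-1.5545,-0.2716,-0.2708,0.55],[0.04,0.0003,0.0054,-1.5545,-0.2716,-0.2708,0.55],[0.04,0.0003,0.0054,-1.5545,-0.2716,-0.2708,0.55]]'
python3 -m crank '[[0,0,0,0,0,0,0.55],[0,0,0,0,0,0,0.55]]'
python3 - <<'E'
from mv import *
t=cam("scene");crop(t,"s7.png",195,80,345,240,5)
delta(np.array([.534,-.1385,.12])+Rty(-.036,-np.radians(20))[:,0]*tcp_to_grasp,Rty(-.036,-np.radians(20)),1)
E
```

```text
t: 13.05
eef_pos: [0.5254, -0.1379, 0.1406]
ee_rot: [-1.569, 1.213, 3.106]
force: [0.1, 0.2, 1.0]
width: 0.048
t: 13.3
eef_pos: [0.5288, -0.1387, 0.1459]
ee_rot: [-1.569, 1.224, 3.107]
force: [0.2, -0.7, 0.3]
width: 0.0481
t 13.35 d [ 0.0414  0.0137 -0.0004] w [-0.001   0.0002 -0.0029] p [ 0.5287 -0.1387  0.1459] F [-0.6  0.4  0.3] w 0.0483 q [ 0.07  0.43 -0.11 -0.04 -1.38  1.47]
  in vice: [ 0.0244 -0.2473  0.0348]
```

View pics/s7.png

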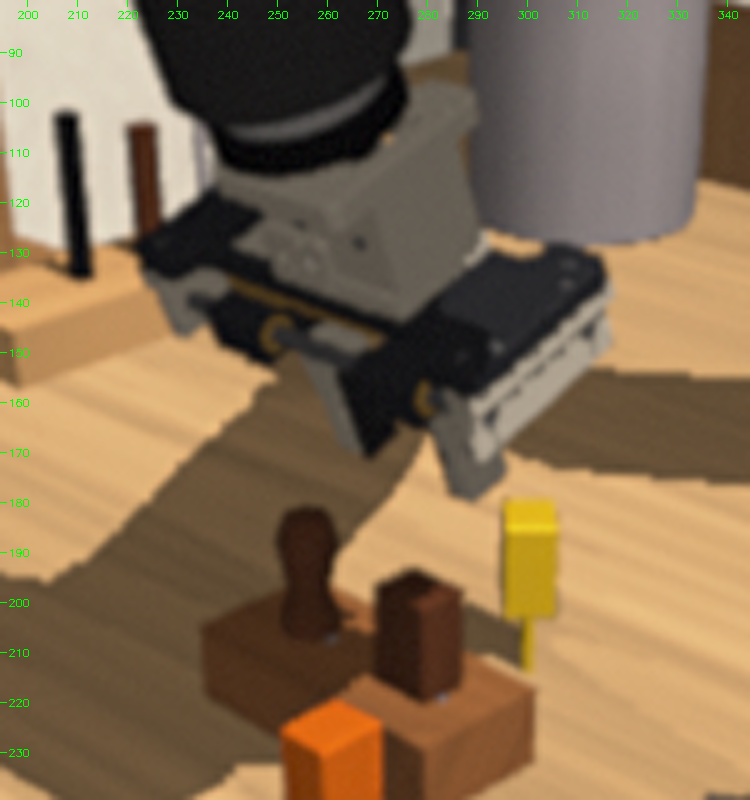

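```bash
python3 - <<'E'
from mv import *
for z in (.12,.10,.085,.07):delta(np.array([.534,-.1385,z])+Rty(-.036,-np.radians(20))[:,0]*tcp_to_grasp,Rty(-.036,-np.radians(20)),1)
E
```

```text
t 13.35 d [ 0.0414  0.0137 -0.0004] w [-0.001   0.0002 -0.0029] p [ 0.5287 -0.1387  0.1459] F [-0.6  0.4  0.3] w 0.0483 q [ 0.07  0.43 -0.11 -0.04 -1.38  1.47]
  in vice: [ 0.0244 -0.2473  0.0348]
t 13.35 d [ 0.0602  0.0205 -0.0004] w [-0.001   0.0002 -0.0029] p [ 0.5287 -0.1387  0.1459] F [-0.6  0.4  0.3] w 0.0483 q [ 0.07  0.43 -0.11 -0.04 -1.38  1.47]
  in vice: [ 0.0244 -0.2473  0.0348]
t 13.35 d [ 0.0743  0.0256 -0.0004] w [-0.001   0.0002 -0.0029] p [ 0.5287 -0.1387  0.1459] F [-0.6  0.4  0.3] w 0.0483 q [ 0.07  0.43 -0.11 -0.04 -1.38  1.47]
  in vice: [ 0.0244 -0.2473  0.0348]
t 13.35 d [ 0.0885  0.0306 -0.0004] w [-0.001   0.0002 -0.0029] p [ 0.5287 -0.1387  0.1459] F [-0.6  0.4  0.3] w 0.0483 q [ 0.07  0.43 -0.11 -0.04 -1.38  1.47]
  in vice: [ 0.0244 -0.2473  0.0348]
```

```bash
python3 -m crank '[[0.02,0.007,-0.0004,0,0,-0.0029,0.55],[0.0414,0.0137,-0.0004,0,0,-0.0029,0.55],[0.0414,0.0137,-0.0004,0,0,-0.0029,0.55],[0.0414,0.0137,-0.0004,0,0,-0.0029,0.55]]'
python3 - <<'E'
from mv import *
t=cam("scene");crop(t,"s8.png",195,100,345,240,5)
for z in(.09,.07): delta(np.array([.534,-.1385,z])+Rty(-.036,-np.radians(20))[:,0]*tcp_to_grasp,Rty(-.036,-np.radians(20)),1)
E
```

```text
t: 13.85
eef_pos: [0.5277, -0.1382, 0.1024]
ee_rot: [-1.569, 1.221, 3.108]
force: [-0.0, 0.3, 1.3]
width: 0.0479
t 13.9 d [0.0284 0.0101 0.0001] w [-0.      0.0006 -0.    ] p [ 0.5278 -0.1382  0.1025] F [0.3 0.2 0.1] w 0.0479 q [ 0.08  0.47 -0.15 -0.04 -1.29  1.48]
  in vice: [ 0.0019 -0.2467 -0.0023]
t 13.9 d [0.0472 0.0169 0.0001] w [-0.      0.0006 -0.    ] p [ 0.5278 -0.1382  0.1025] F [0.3 0.2 0.1] w 0.0479 q [ 0.08  0.47 -0.15 -0.04 -1.29  1.48]
  in vice: [ 0.0019 -0.2467 -0.0023]
```

View pics/s8.png

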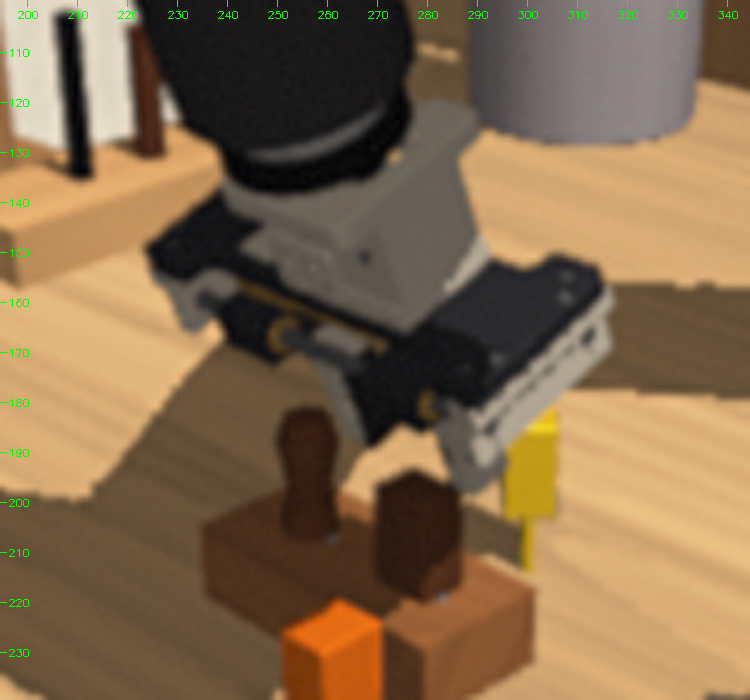

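```bash
python3 -m crank '[[0.014,0.005,0,0,0,0,0.55],[0.028,0.01,0,0,0,0,0.55],[0.04,0.0145,0,0,0,0,0.55],[0.0472,0.0169,0,0,0,0,0.55],[0.0472,0.0169,0,0,0,0,0.55],[0.0472,0.0169,0,0,0,0,0.55],[0.0472,0.0169,0,0,0,0,0.55]]' 45
python3 - <<'E'
from mv import *
delta(np.array([.534,-.1385,.07])+Rty(-.036,-np.radians(20))[:,0]*tcp_to_grasp,Rty(-.036,-np.radians(20)),1)
E
```

```text
t: 14.78
eef_pos: [0.5269, -0.138, 0.0514]
ee_rot: [-1.57, 1.22, 3.107]
force: [-0.6, -0.8, 0.4]
width: 0.0485
t 14.78 d [-0.0011  0.0003  0.0002] w [0.0001 0.0004 0.0013] p [ 0.5269 -0.138   0.0514] F [-0.6 -0.8  0.4] w 0.0485 q [ 0.08  0.53 -0.2  -0.04 -1.2   1.48]
  in vice: [-0.0244 -0.2465 -0.0461]
```

```bash
python3 -m crank '[[0,0,0,0,0,0,0.2],[0,0,0,0,0,0,0.2],[0,0,0,0,0,0,0.2],[0,0,0,0,0,0,0.2],[0,0,0,0,0,0,0.2]]' 45
python3 - <<'E'
from mv import *
s,p,R=state();print(p,s["ee_rot"],s["force"],s["width"],s["t"])
print("lift 0.2 ->",R.T@[0,0,.2])
E
```

```text
t: 15.4
eef_pos: [0.5267, -0.1381, 0.0512]
ee_rot: [-1.569, 1.22, 3.107]
force: [0.3, -0.5, 2.9]
width: 0.0318
[ 0.52668305 -0.13805891  0.05118102] [-1.56940753  1.21965954  3.10724993] [ 0.34219736 -0.54217277  2.93669823] 0.031786084423704244 15.4
lift 0.2 -> [-1.87796461e-01 -6.87930240e-02  9.55395455e-05]
```

```bash
cat >> mv.py <<'E'
_p=np.array([.5267,-.1381,.0512]);_R=Rn.from_euler('xyz',[-1.5694,1.21966,3.10725]).as_matrix()
_Rg=Rn.from_euler('z',-.036).as_matrix()
TO=_R.T@(np.array([.5338,-.1386,.040])-_p); TR=_R.T@_Rg   # gauge in tool
def tool_for(x,y,z):  # gauge pose aligned in vice at (x,y,z)
    R=VR@TR.T; return vp(x,y,z)-R@TO,R
E
python3 -m crank '[[-0.014,-0.0052,0,0,0,0,0.2],[-0.035,-0.013,0,0,0,0,0.2],[-0.07,-0.0257,0,0,0,0,0.2],[-0.11,-0.0403,0,0,0,0,0.2],[-0.15,-0.055,0,0,0,0,0.2],[-0.188,-0.0688,0,0,0,0,0.2],[-0.188,-0.0688,0,0,0,0,0.2],[-0.188,-0.0688,0,0,0,0,0.2]]'
python3 - <<'E'
from sols import *
t=cam("scene");crop(t,"s9.png",195,40,345,200,5)
print(TO)
for z in(.1,.045,0):
    p,R=tool_for(.0017,0,z);print(z,[np.round(q,2) for c,q in sols(p,R,25)])
delta(*tool_for(.0017,0,.10))
E
```

```text
t: 16.4
eef_pos: [0.5262, -0.1378, 0.2513]
ee_rot: [-1.571, 1.219, 3.105]
force: [0.2, -0.6, -1.6]
width: 0.032
[0.00806999 0.01053172 0.00024121]
0.1 [array([ 0.75, -0.09, -0.66,  0.14, -0.87,  0.79])]
0.045 [array([ 0.7 ,  0.02, -0.69,  0.16, -0.73,  0.81])]
0 [array([ 0.67,  0.11, -0.7 ,  0.17, -0.62,  0.82])]
t 16.45 d [ 0.079  -0.06   -0.2398] w [-0.0926 -0.0089  0.5248] p [ 0.526  -0.1378  0.2506] F [ 0.  -0.  -2.1] w 0.0317 q [ 0.08  0.35  0.02 -0.04 -1.59  1.47]
  in vice: [ 0.0744 -0.2462  0.1268]
```

View pics/s9.png

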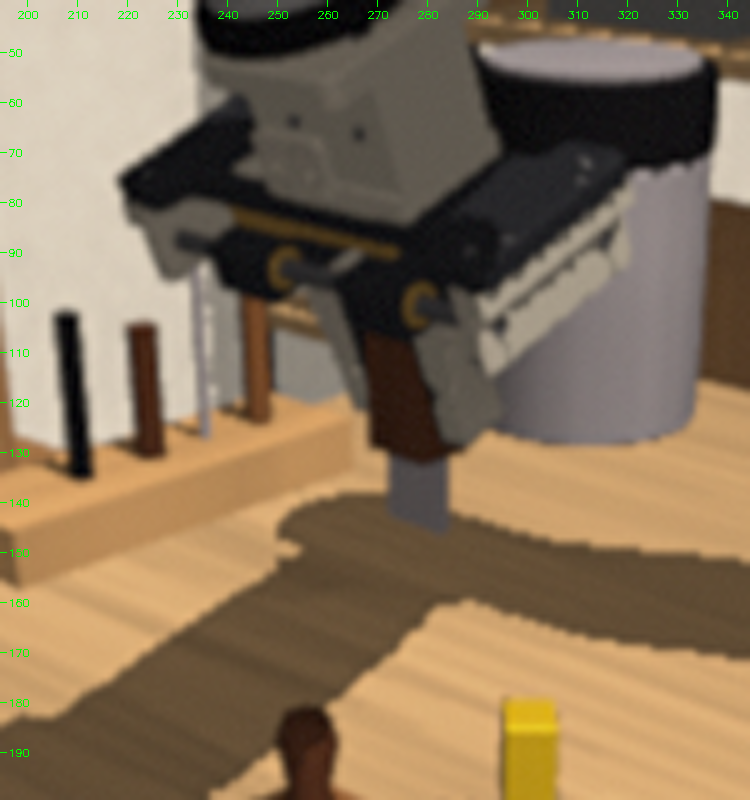

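```bash
python3 -m crank '[[0.016,-0.012,-0.048,-0.018,-0.002,0.105,0.2],[0.032,-0.024,-0.096,-0.037,-0.004,0.21,0.2],[0.047,-0.036,-0.144,-0.056,-0.005,0.315,0.2],[0.063,-0.048,-0.192,-0.074,-0.007,0.42,0.2],[0.079,-0.06,-0.2398,-0.0926,-0.0089,0.5248,0.2],[0.079,-0.06,-0.2398,-0.0926,-0.0089,0.5248,0.2],[0.079,-0.06,-0.2398,-0.0926,-0.0089,0.5248,0.2],[0.079,-0.06,-0.2398,-0.0926,-0.0089,0.5248,0.2],[0.079,-0.06,-0.2398,-0.0926,-0.0089,0.5248,0.2],[0.079,-0.06,-0.2398,-0.0926,-0.0089,0.5248,0.2]]'
python3 - <<'E'
from mv import *
delta(*tool_for(.0017,0,.10));delta(*tool_for(.0017,0,.05))
t=cam("scene");crop(t,"s10.png",330,100,460,260,5)
E
```

```text
t: 17.7
eef_pos: [0.4523, 0.1037, 0.1974]
ee_rot: [1.563, 1.397, 0.046]
force: [-0.2, -0.3, -1.2]
width: 0.0318
t 17.7 d [ 0.     -0.0013 -0.0012] w [-0.0023  0.0012 -0.0009] p [0.4523 0.1037 0.1974] F [-0.2 -0.3 -1.2] w 0.0318 q [ 0.75 -0.09 -0.66  0.15 -0.87  0.79]
  in vice: [-0.0042 -0.001   0.1108]
t 17.7 d [ 0.047   0.0159 -0.0014] w [-0.0023  0.0012 -0.0009] p [0.4523 0.1037 0.1974] F [-0.2 -0.3 -1.2] w 0.0318 q [ 0.75 -0.09 -0.66  0.15 -0.87  0.79]
  in vice: [-0.0042 -0.001   0.1108]
```

View pics/s10.png

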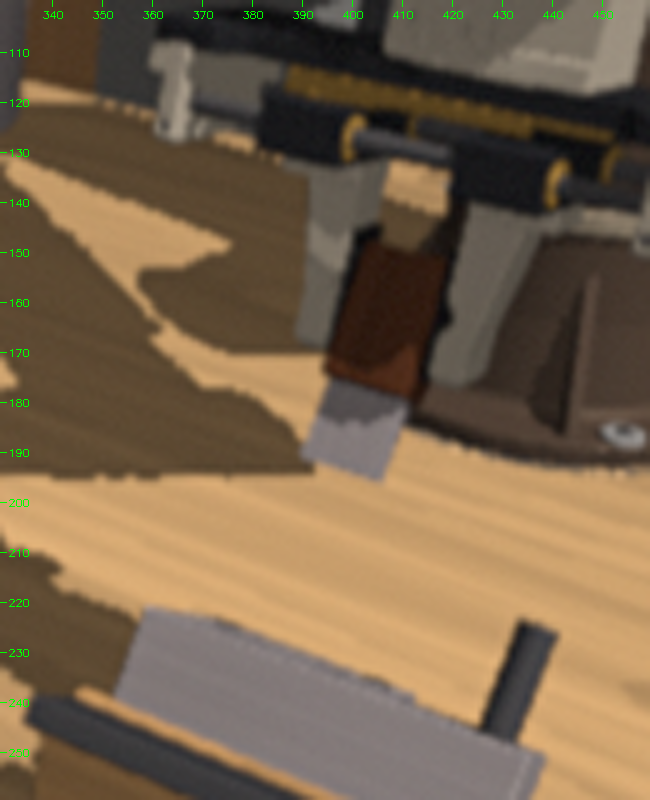

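```bash
cat > chk.py <<'E'
from mv import *
def gauge():
    s,p,R=state();return p+R@TO,R@TR
if __name__=="__main__":
    o,R=gauge();print("gauge in vice",np.round(VR.T@(o-VO),4),Rn.from_matrix(VR.T@R).as_rotvec().round(3))
    for n in("scene","top"):
        f=cam(n)
        for P in[(.0025,-.015,-.03),(.0025,.015,-.03),(.013,-.016,0),(.013,.016,0),(.013,-.016,.05),(.013,.016,.05)]: print(n,P,pix(f,o+R@np.array(P)).round(1))
E
python3 chk.py; python3 - <<'E'
from h import *
f=cam("scene");f["pixels"]=(255*(f["pixels"]/255.)**.6).astype(np.uint8);crop(f,"s11.png",380,135,430,205,11)
f=cam("top");crop(f,"t11.png",150,200,290,310,5)
E
```

```text
gauge in vice [ 0.0028 -0.0011  0.0996] [-0.002 -0.001 -0.001]
scene (0.0025, -0.015, -0.03) [[389.1 190.8]]
scene (0.0025, 0.015, -0.03) [[404.6 195.9]]
scene (0.013, -0.016, 0) [[392.6 173.9]]
scene (0.013, 0.016, 0) [[409.5 179. ]]
scene (0.013, -0.016, 0.05) [[402.5 147. ]]
scene (0.013, 0.016, 0.05) [[419.8 151.5]]
top (0.0025, -0.015, -0.03) [[215.7 266.8]]
top (0.0025, 0.015, -0.03) [[201.3 267.7]]
top (0.013, -0.016, 0) [[214.  270.7]]
top (0.013, 0.016, 0) [[198.1 271.7]]
top (0.013, -0.016, 0.05) [[211.2 285.5]]
top (0.013, 0.016, 0.05) [[194.6 286.5]]
```

View pics/s11.png

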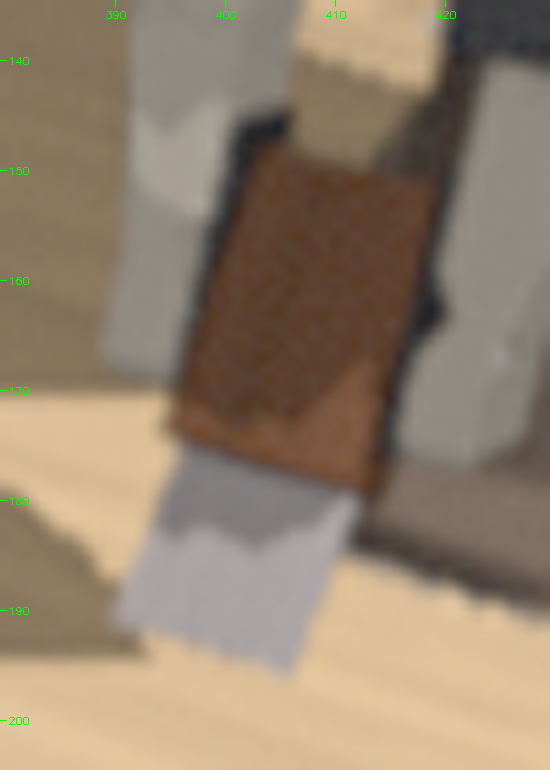

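View pics/t11.png

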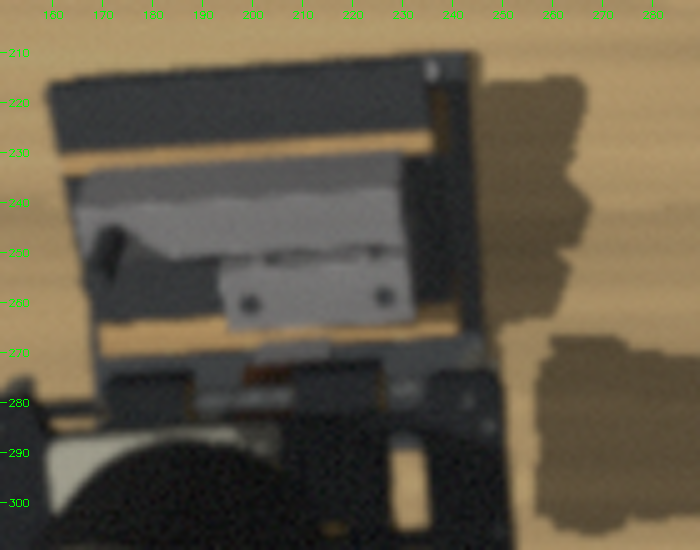

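```bash
python3 - <<'E'
from mv import *
delta(*tool_for(.0025,-.0008,.07));delta(*tool_for(.0025,-.0008,.037))
E
```

```text
t 17.95 d [0.0281 0.0101 0.0003] w [-0.0004  0.0006 -0.0012] p [0.4519 0.1044 0.1975] F [-0.4 -0.3 -0.9] w 0.0317 q [ 0.75 -0.09 -0.66  0.15 -0.87  0.79]
  in vice: [-0.0045 -0.0003  0.1111]
t 17.95 d [0.0591 0.0215 0.0002] w [-0.0004  0.0006 -0.0012] p [0.4519 0.1044 0.1975] F [-0.4 -0.3 -0.9] w 0.0317 q [ 0.75 -0.09 -0.66  0.15 -0.87  0.79]
  in vice: [-0.0045 -0.0003  0.1111]
```

```bash
python3 -m crank '[[0.0281,0.0101,0.0002,0,0,0,0.2],[0.045,0.016,0.0002,0,0,0,0.2],[0.0591,0.0215,0.0002,0,0,0,0.2],[0.0591,0.0215,0.0002,0,0,0,0.2],[0.0591,0.0215,0.0002,0,0,0,0.2],[0.0591,0.0215,0.0002,0,0,0,0.2]]'
python3 chk.py; python3 - <<'E'
from h import *
f=cam("scene");f["pixels"]=(255*(f["pixels"]/255.)**.6).astype(np.uint8);crop(f,"s12.png",350,165,450,260,8)
f=cam("top");f["pixels"]=(255*(f["pixels"]/255.)**.5).astype(np.uint8);crop(f,"t12.png",180,235,250,280,11)
E
```

```text
t: 18.7
eef_pos: [0.4833, 0.1064, 0.1438]
ee_rot: [1.569, 1.396, 0.055]
force: [0.4, 0.3, -0.8]
width: 0.032
gauge in vice [ 0.0031 -0.0002  0.0376] [ 0.    -0.002  0.   ]
scene (0.0025, -0.015, -0.03) [[377.7 223.1]]
scene (0.0025, 0.015, -0.03) [[392.8 228.9]]
scene (0.013, -0.016, 0) [[380.9 206.9]]
scene (0.013, 0.016, 0) [[397.4 212.7]]
scene (0.013, -0.016, 0.05) [[390.6 180.5]]
scene (0.013, 0.016, 0.05) [[407.5 185.7]]
top (0.0025, -0.015, -0.03) [[218.2 250.9]]
top (0.0025, 0.015, -0.03) [[204.5 251.8]]
top (0.013, -0.016, 0) [[216.6 254.1]]
top (0.013, 0.016, 0) [[201.6 255.1]]
top (0.013, -0.016, 0.05) [[214.2 267.3]]
top (0.013, 0.016, 0.05) [[198.5 268.3]]
```

View pics/s12.png

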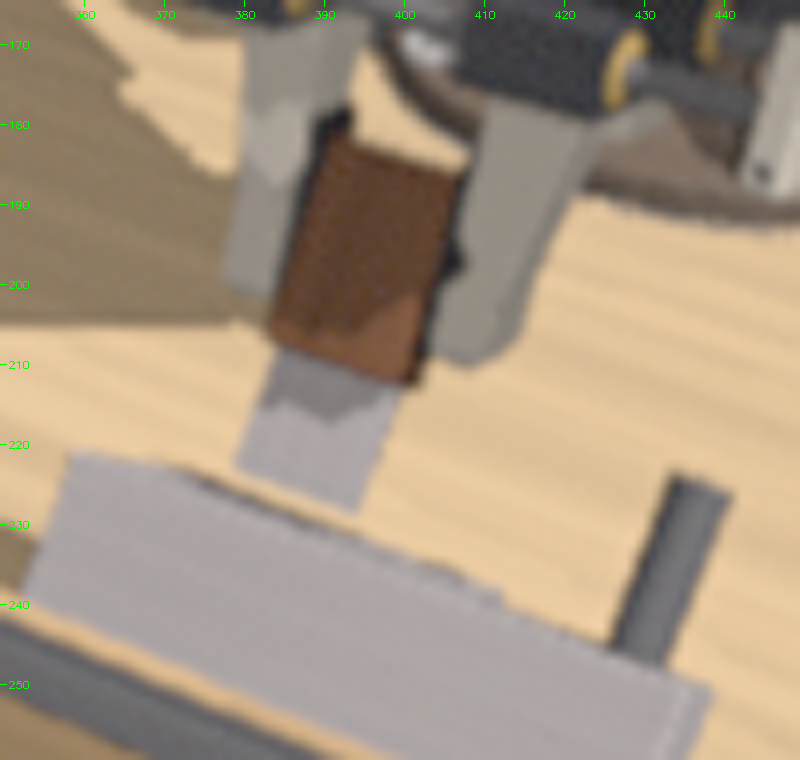

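View pics/t12.png

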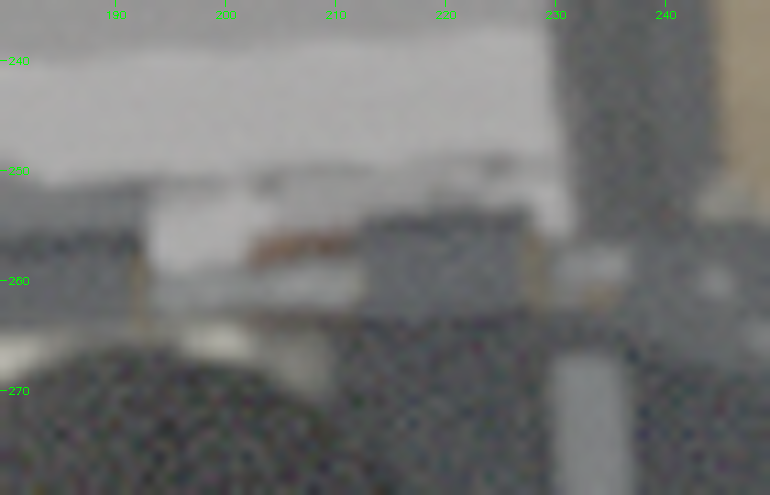

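```bash
python3 - <<'E'
from mv import *
for z in(.03,.024,0): delta(*tool_for(.0035,-.0002,z))
E
```

```text
t 18.9 d [ 0.0067  0.0032 -0.0002] w [ 0.0003 -0.0001 -0.002 ] p [0.4832 0.1063 0.1435] F [-0.7 -0.5 -0.4] w 0.0321 q [ 0.7   0.03 -0.69  0.16 -0.71  0.82]
  in vice: [-0.0044 -0.0001  0.0486]
t 18.9 d [ 0.0123  0.0053 -0.0002] w [ 0.0003 -0.0001 -0.002 ] p [0.4832 0.1063 0.1435] F [-0.7 -0.5 -0.4] w 0.0321 q [ 0.7   0.03 -0.69  0.16 -0.71  0.82]
  in vice: [-0.0044 -0.0001  0.0486]
t 18.9 d [ 0.0349  0.0135 -0.0002] w [ 0.0003 -0.0001 -0.002 ] p [0.4832 0.1063 0.1435] F [-0.7 -0.5 -0.4] w 0.0321 q [ 0.7   0.03 -0.69  0.16 -0.71  0.82]
  in vice: [-0.0044 -0.0001  0.0486]
```

```bash
python3 -m crank '[[0.0035,0.0018,-0.0002,0,0,0,0.2],[0.0067,0.0032,-0.0002,0,0,-0.002,0.2],[0.0095,0.0042,-0.0002,0,0,-0.002,0.2],[0.0123,0.0053,-0.0002,0,0,-0.002,0.2],[0.0123,0.0053,-0.0002,0,0,-0.002,0.2]]'
python3 chk.py|head -1; python3 - <<'E'
from mv import *
for z in(.02,0): delta(*tool_for(.0035,-.0002,z))
f=cam("scene");f["pixels"]=(255*(f["pixels"]/255.)**.6).astype(np.uint8);crop(f,"s13.png",350,165,450,260,8)
E
```

```text
t: 19.52
eef_pos: [0.4905, 0.1066, 0.1315]
ee_rot: [1.562, 1.4, 0.048]
force: [0.7, 0.2, -1.1]
width: 0.0316
gauge in vice [ 0.0031 -0.0004  0.0234] [-0.001  0.001  0.   ]
t 19.62 d [ 0.0033  0.0015 -0.0002] w [0.0002 0.0006 0.0008] p [0.4905 0.1067 0.1318] F [-0.4  0.1 -0.8] w 0.0317 q [ 0.69  0.06 -0.69  0.16 -0.68  0.82]
  in vice: [-0.0039 -0.0001  0.0348]
t 19.62 d [ 0.0221  0.0084 -0.0002] w [0.0002 0.0006 0.0008] p [0.4905 0.1067 0.1318] F [-0.4  0.1 -0.8] w 0.0317 q [ 0.69  0.06 -0.69  0.16 -0.68  0.82]
  in vice: [-0.0039 -0.0001  0.0348]
```

View pics/s13.png

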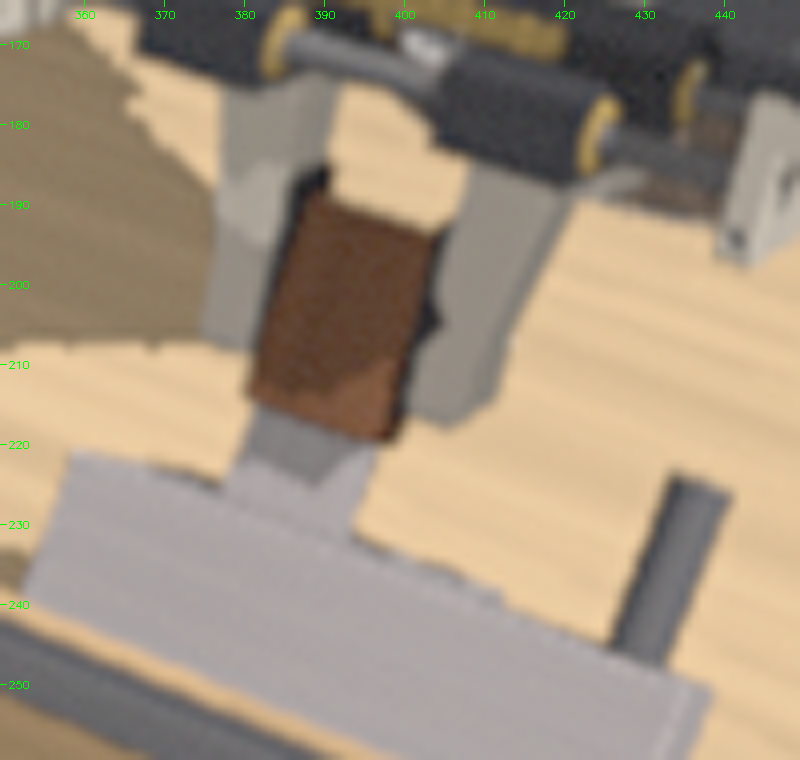

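```bash
python3 -m crank '[[0.004,0.0017,-0.0002,0,0,0,0.2],[0.0075,0.003,-0.0002,0,0,0,0.2],[0.011,0.0043,-0.0002,0,0,0,0.2],[0.011,0.0043,-0.0002,0,0,0,0.2]]'
python3 chk.py|head -1; python3 - <<'E'
from mv import *
delta(*tool_for(.0035,-.0002,0))
E
```

```text
t: 20.18
eef_pos: [0.4965, 0.1072, 0.1213]
ee_rot: [1.562, 1.4, 0.047]
force: [-0.5, -0.5, -0.2]
width: 0.0318
gauge in vice [ 0.0032 -0.0003  0.0115] [-0.001  0.001  0.   ]
t 20.27 d [0.011  0.0041 0.    ] w [0.0001 0.0006 0.0008] p [0.4966 0.1073 0.1217] F [-0.1 -0.1 -0.9] w 0.0319 q [ 0.68  0.08 -0.7   0.16 -0.66  0.83]
  in vice: [-0.0036  0.0001  0.023 ]
```

Going in freely, with no contact force. Continuing to the shoulders.

```bash
python3 -m crank '[[0.004,0.0015,0,0,0,0,0.2],[0.007,0.0026,0,0,0,0,0.2],[0.009,0.0034,0,0,0,0,0.2],[0.009,0.0034,0,0,0,0,0.2]]'
python3 chk.py|head -1; python3 - <<'E'
from mv import *
delta(*tool_for(.0035,-.0002,0))
E
```

```text
t: 20.78
eef_pos: [0.5015, 0.1075, 0.1133]
ee_rot: [1.563, 1.399, 0.048]
force: [1.3, -0.5, -1.6]
width: 0.032
gauge in vice [ 0.0035 -0.0002  0.002 ] [-0.001  0.001  0.   ]
t 20.88 d [0.0021 0.0006 0.0001] w [0.0002 0.0004 0.0007] p [0.5015 0.1076 0.1135] F [-1.  -0.4 -0.8] w 0.032 q [ 0.67  0.1  -0.7   0.17 -0.63  0.83]
  in vice: [-0.0035  0.0001  0.0134]
```

```bash
python3 -m crank '[[0.001,0.0004,0,0,0,0,0.2],[0.0021,0.0008,0,0,0,0,0.2],[0.0021,0.0008,0,0,0,0,0.2]]'
python3 chk.py|head -1
python3 -m crank '[[0.001,0.0004,0,0,0,0,0.2],[0.0019,0.0007,0,0,0,0,0.2],[0.0019,0.0007,0,0,0,0,0.2]]'
python3 chk.py|head -1
```

```text
t: 21.25
eef_pos: [0.502, 0.1076, 0.1129]
ee_rot: [1.565, 1.399, 0.051]
force: [-15.6, 2.1, 21.1]
width: 0.032
gauge in vice [ 0.0038 -0.0001  0.0015] [-0.  0.  0.]
t: 21.72
eef_pos: [0.5021, 0.1075, 0.1128]
ee_rot: [1.566, 1.399, 0.051]
force: [-36.7, 4.8, 49.3]
width: 0.0316
gauge in vice [ 0.0038 -0.0002  0.0013] [-0.  0.  0.]
```

```bash
python3 -m crank '[[-0.0028,-0.001,0,0,0,0,0.2],[-0.0028,-0.001,0,0,0,0,0.2]]'
python3 - <<'E'
from h import *
f=cam("scene");f["pixels"]=(255*(f["pixels"]/255.)**.6).astype(np.uint8);crop(f,"s14.png",340,175,450,265,7)
f=cam("top");f["pixels"]=(255*(f["pixels"]/255.)**.5).astype(np.uint8);crop(f,"t14.png",150,225,250,290,7)
E
```

```text
t: 22.08
eef_pos: [0.502, 0.1077, 0.113]
ee_rot: [1.566, 1.399, 0.052]
force: [-11.9, 2.9, 13.4]
width: 0.032
```

View pics/s14.png

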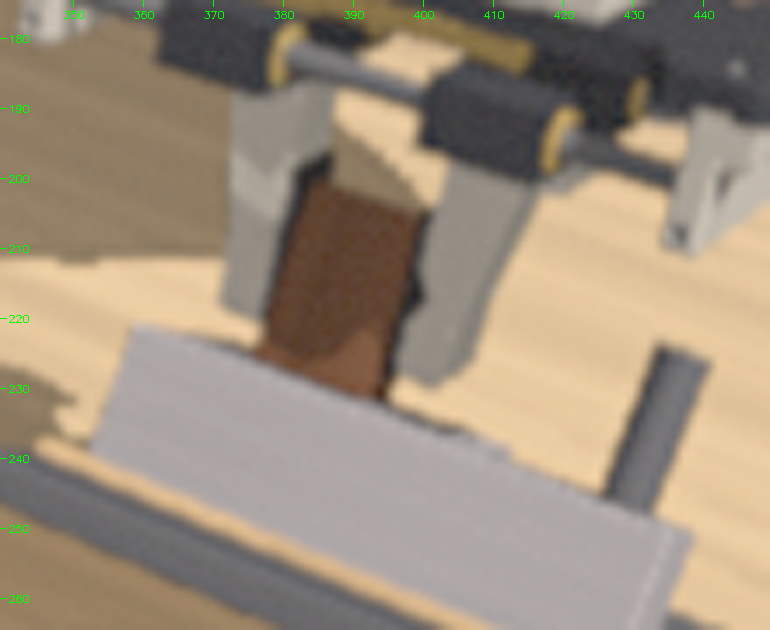

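View pics/t14.png

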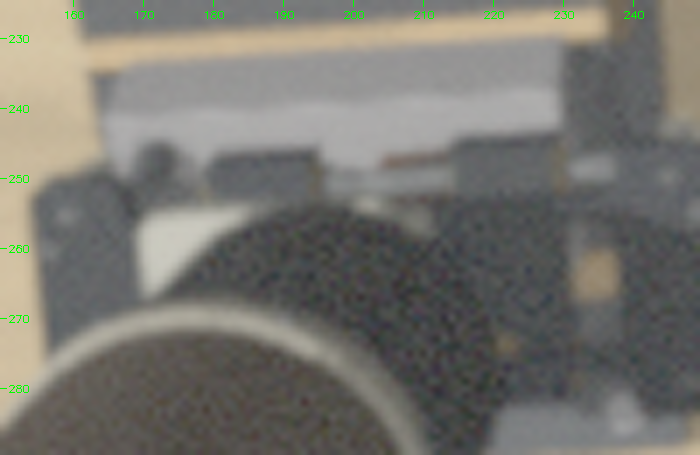

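Shoulders are on the jaws: the handle meets the jaw line from (378,226) to (395,231), between the ribs. Releasing and backing off.

```bash
python3 -m crank '[[0,0,0,0,0,0,0.5],[0,0,0,0,0,0,0.5],[0,0,0,0,0,0,0.5],[0,0,0,0,0,0,0.5]]'
python3 -m crank '[[-0.02,0,0,0,0,0,0.5],[-0.05,0,0,0,0,0,0.5],[-0.09,0,0,0,0,0,0.5],[-0.12,0,0,0,0,0,0.5],[-0.12,0,0,0,0,0,0.5],[-0.12,0,0,0,0,0,0.5]]'
python3 - <<'E'
from h import *
f=cam("scene");f["pixels"]=(255*(f["pixels"]/255.)**.6).astype(np.uint8);crop(f,"s15.png",340,155,450,265,7)
f=cam("top");f["pixels"]=(255*(f["pixels"]/255.)**.5).astype(np.uint8);crop(f,"t15.png",150,225,250,290,7)
E
```

```text
t: 22.68
eef_pos: [0.5022, 0.1075, 0.1122]
ee_rot: [1.564, 1.399, 0.049]
force: [0.0, -0.5, 1.1]
width: 0.0437
t: 23.42
eef_pos: [0.4813, 0.1064, 0.2301]
ee_rot: [1.565, 1.399, 0.05]
force: [0.3, -0.7, 0.2]
width: 0.0438
```

View pics/s15.png

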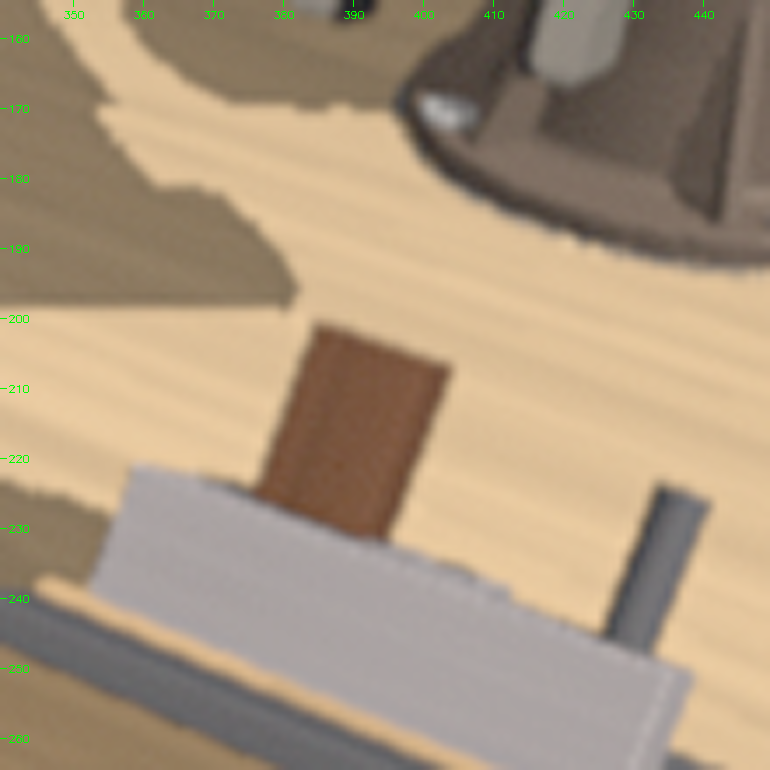

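View pics/t15.png

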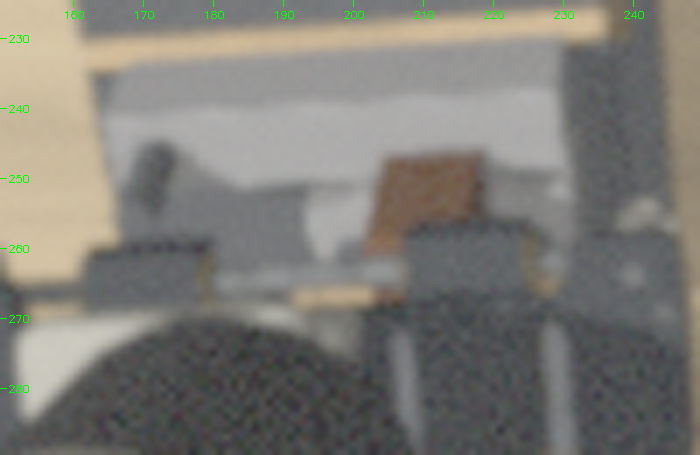

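```bash
python3 - <<'E'
from sols import *
R=Rty(VY,np.radians(10))@np.diag([1,-1,-1])
s,p0,Rc=state();print(np.round(Rn.from_matrix(Rc.T@R).as_rotvec(),3))
g=vp(.021,.085,.031)
for b in(.09,.045,0): 
    p=g+R[:,0]*(tcp_to_grasp-b);delta(p,R);print([np.round(q,2) for c,q in sols(p,R,25)])
E
```

```text
[0.    0.002 0.004]
t 23.52 d [ 0.0215  0.0169 -0.0851] w [0.0004 0.002  0.0043] p [0.4812 0.1062 0.2295] F [-0.7 -0.1 -0.1] w 0.0438 q [ 0.7  -0.06 -0.55  0.13 -0.95  0.86]
  in vice: [ 3.700e-02 -1.000e-04  1.241e-01]
[array([ 0.82,  0.04, -0.51,  0.15, -0.9 ,  0.71])]
t 23.52 d [ 0.0665  0.0171 -0.0852] w [0.0004 0.002  0.0043] p [0.4812 0.1062 0.2295] F [-0.7 -0.1 -0.1] w 0.0438 q [ 0.7  -0.06 -0.55  0.13 -0.95  0.86]
  in vice: [ 3.700e-02 -1.000e-04  1.241e-01]
[array([ 0.81,  0.09, -0.57,  0.17, -0.79,  0.7 ])]
t 23.52 d [ 0.1115  0.0173 -0.0853] w [0.0004 0.002  0.0043] p [0.4812 0.1062 0.2295] F [-0.7 -0.1 -0.1] w 0.0438 q [ 0.7  -0.06 -0.55  0.13 -0.95  0.86]
  in vice: [ 3.700e-02 -1.000e-04  1.241e-01]
[array([ 0.8 ,  0.15, -0.62,  0.19, -0.67,  0.69])]
```

```bash
python3 -m crank '[[0.01,0.008,-0.043,0,0,0,0.5],[0.0215,0.017,-0.085,0,0,0,0.5],[0.0215,0.017,-0.085,0,0,0,0.5],[0.035,0.017,-0.085,0,0,0,0.5],[0.055,0.017,-0.085,0,0,0,0.5],[0.055,0.017,-0.085,0,0,0,0.5],[0.055,0.017,-0.085,0,0,0,0.5]]'
python3 - <<'E'
from mv import *
R=Rty(VY,np.radians(10))@np.diag([1,-1,-1]);g=vp(.021,.085,.031);delta(g+R[:,0]*tcp_to_grasp,R)
f=cam("scene");f["pixels"]=(255*(f["pixels"]/255.)**.6).astype(np.uint8);crop(f,"s16.png",360,155,480,265,6)
f=cam("top");f["pixels"]=(255*(f["pixels"]/255.)**.5).astype(np.uint8);crop(f,"t16.png",130,225,240,290,7)
E
```

```text
t: 24.4
eef_pos: [0.5031, 0.1923, 0.1795]
ee_rot: [1.564, 1.399, 0.049]
force: [-0.3, 0.5, 0.6]
width: 0.0438
t 24.4 d [ 0.0578 -0.0006 -0.0005] w [-0.0002  0.0013  0.0026] p [0.5031 0.1923 0.1795] F [-0.3  0.5  0.6] w 0.0438 q [ 0.81  0.07 -0.55  0.16 -0.83  0.71]
  in vice: [0.035  0.0846 0.0674]
```

View pics/s16.png

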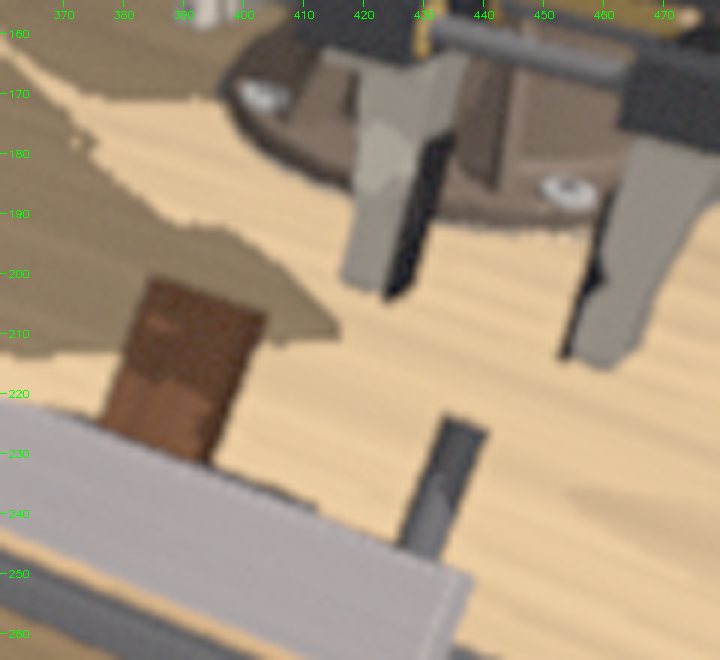

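View pics/t16.png

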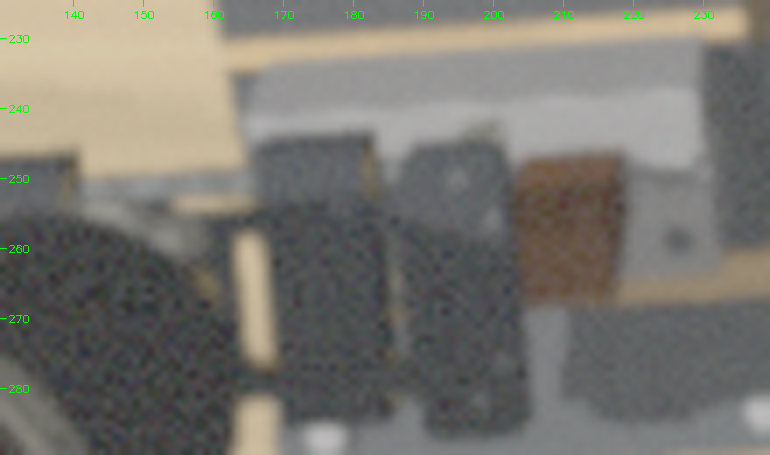

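```bash
python3 -m crank '[[0.015,0,0,0,0,0,0.5],[0.03,0,0,0,0,0,0.5],[0.044,0,0,0,0,0,0.5],[0.057,-0.0005,0,0,0,0,0.5],[0.057,-0.0005,0,0,0,0,0.5],[0.057,-0.0005,0,0,0,0,0.5]]'
python3 - <<'E'
from mv import *
R=Rty(VY,np.radians(10))@np.diag([1,-1,-1]);g=vp(.021,.085,.031);delta(g+R[:,0]*tcp_to_grasp,R)
f=cam("scene");f["pixels"]=(255*(f["pixels"]/255.)**.6).astype(np.uint8);crop(f,"s17.png",360,165,480,265,6)
E
```

```text
t: 25.25
eef_pos: [0.5125, 0.1935, 0.1233]
ee_rot: [1.565, 1.399, 0.051]
force: [-0.5, 0.3, 0.2]
width: 0.0439
t 25.25 d [ 0.0009 -0.0002  0.0003] w [0.0005 0.0009 0.0024] p [0.5125 0.1935 0.1233] F [-0.5  0.3  0.2] w 0.0439 q [ 0.8   0.15 -0.62  0.19 -0.68  0.69]
  in vice: [0.0151 0.0853 0.0141]
```

View pics/s17.png

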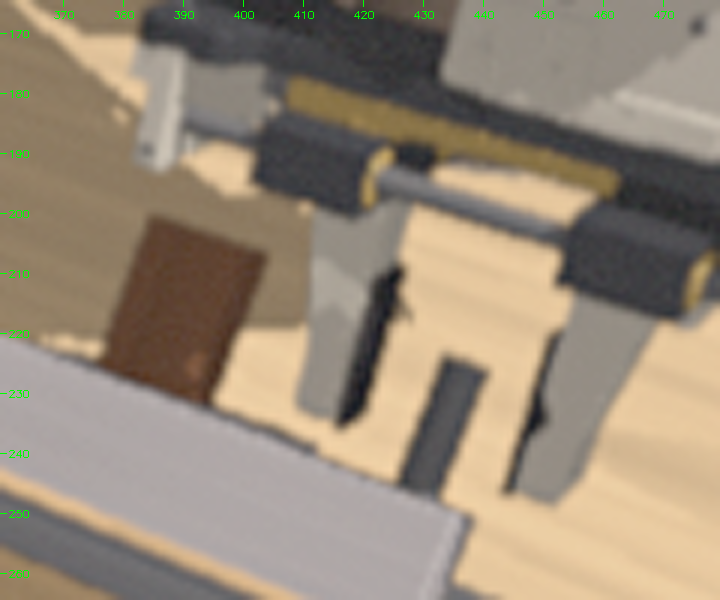

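```bash
python3 -m crank '[[0,0,0,0,0,0,0.05],[0,0,0,0,0,0,0.05],[0,0,0,0,0,0,0.05],[0,0,0,0,0,0,0.05],[0,0,0,0,0,0,0.05],[0,0,0,0,0,0,0.05]]' 35
python3 - <<'E'
from mv import *
s,p,R=state();print(s["force"],s["width"]);print("-x_v in tool per mm",np.round(R.T@(-VR[:,0]),3)); delta(p,R)
E
```

```text
t: 26.05
eef_pos: [0.5124, 0.1943, 0.1232]
ee_rot: [1.573, 1.398, 0.059]
force: [-2.8, 5.6, 1.2]
width: 0.0133
[-2.78511212  5.59403517  1.18917684] 0.01333990442103623
-x_v in tool per mm [ 0.344 -0.939 -0.   ]
t 26.05 d [0. 0. 0.] w [0. 0. 0.] p [0.5124 0.1943 0.1232] F [-2.8  5.6  1.2] w 0.0133 q [ 0.8   0.15 -0.62  0.19 -0.68  0.69]
  in vice: [0.0151 0.0861 0.014 ]
```

Post gripped (13.3 mm). Sliding along the vice's -x in small steps.

```bash
python3 -m crank '[[0.0005,-0.0014,0,0,0,0,0.05],[0.001,-0.0028,0,0,0,0,0.05],[0.001,-0.0028,0,0,0,0,0.05]]'
python3 - <<'E'
from mv import *
s,p,R=state();delta(p,R);print(VR.T@s["force"])
E
```

```text
t: 26.42
eef_pos: [0.5104, 0.1943, 0.1221]
ee_rot: [1.575, 1.397, 0.061]
force: [1.7, 4.3, -0.6]
width: 0.0133
t 26.43 d [0. 0. 0.] w [0. 0. 0.] p [0.5104 0.1943 0.1221] F [ 1.7  4.3 -0.6] w 0.0133 q [ 0.8   0.15 -0.63  0.19 -0.67  0.68]
  in vice: [0.0127 0.0862 0.014 ]
[ 1.42137933  4.15405461 -1.47828817]
```

```bash
python3 -m crank '[[0.0004,-0.001,0,0,0,0,0.05],[0.0007,-0.0019,0,0,0,0,0.05],[0.0007,-0.0019,0,0,0,0,0.05]]'
python3 - <<'E'
from mv import *
s,p,R=state();delta(p,R);print(VR.T@s["force"])
E
```

```text
t: 26.8
eef_pos: [0.5095, 0.1942, 0.1215]
ee_rot: [1.575, 1.396, 0.061]
force: [6.4, 3.6, 0.2]
width: 0.0132
t 26.8 d [0. 0. 0.] w [0. 0. 0.] p [0.5095 0.1942 0.1215] F [6.4 3.6 0.2] w 0.0132 q [ 0.81  0.15 -0.63  0.19 -0.67  0.68]
  in vice: [0.0117 0.0862 0.014 ]
[ 5.79762119  3.21158415 -3.14808023]
```

```bash
python3 -m crank '[[0.0004,-0.001,0,0,0,0,0.05],[0.0007,-0.0019,0,0,0,0,0.05],[0.0007,-0.0019,0,0,0,0,0.05]]'
python3 - <<'E'
from mv import *
s,p,R=state();delta(p,R);print(VR.T@s["force"])
f=cam("scene");f["pixels"]=(255*(f["pixels"]/255.)**.6).astype(np.uint8);crop(f,"s18.png",350,185,450,265,8)
E
```

```text
t: 27.18
eef_pos: [0.5093, 0.1943, 0.1215]
ee_rot: [1.576, 1.393, 0.063]
force: [17.1, -1.9, 0.4]
width: 0.013
t 27.18 d [0. 0. 0.] w [0. 0. 0.] p [0.5093 0.1943 0.1215] F [17.1 -1.9  0.4] w 0.013 q [ 0.81  0.15 -0.63  0.19 -0.67  0.68]
  in vice: [0.0115 0.0863 0.014 ]
[14.88517885 -2.85367532 -8.12360714]
```

View pics/s18.png

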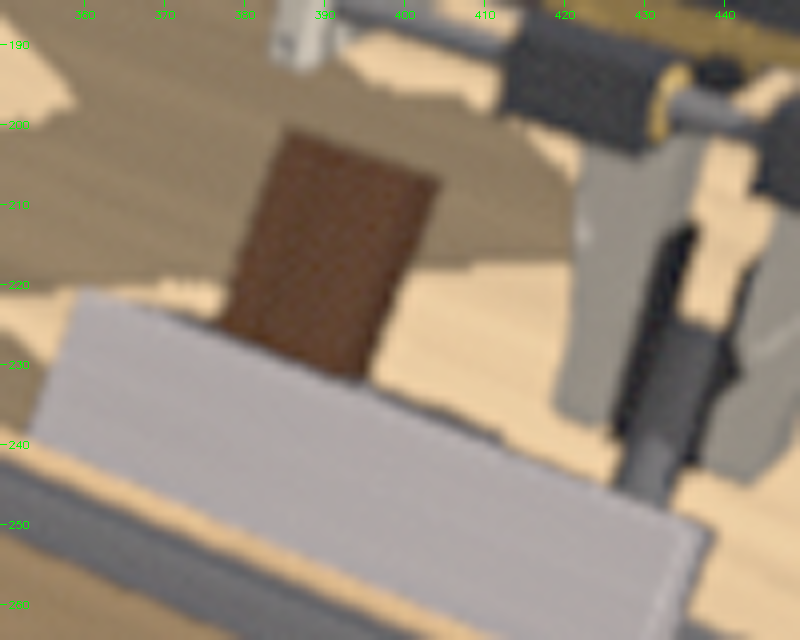

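```bash
python3 -m crank '[[0.0004,-0.0011,0,0,0,0,0.05],[0.0007,-0.0019,0,0,0,0,0.05],[0.0007,-0.0019,0,0,0,0,0.05]]'
python3 - <<'E'
from mv import *
s,p,R=state();delta(p,R);print(VR.T@s["force"])
E
```

```text
t: 27.6
eef_pos: [0.5092, 0.1944, 0.1215]
ee_rot: [1.577, 1.391, 0.065]
force: [25.0, -5.7, 0.6]
width: 0.0133
t 27.6 d [0. 0. 0.] w [0. 0. 0.] p [0.5092 0.1944 0.1215] F [25.  -5.7  0.6] w 0.0133 q [ 0.81  0.15 -0.64  0.2  -0.66  0.67]
  in vice: [0.0114 0.0863 0.014 ]
[ 21.65775483  -7.12936519 -11.84255986]
```

```bash
python3 -m crank '[[-0.0008,0.0022,0,0,0,0,0.05],[-0.0008,0.0022,0,0,0,0,0.05]]'
python3 -m crank '[[0,0,0,0,0,0,0.45],[0,0,0,0,0,0,0.45],[0,0,0,0,0,0,0.45],[0,0,0,0,0,0,0.45]]'
python3 -m crank '[[-0.02,0,0,0,0,0,0.45],[-0.05,0,0,0,0,0,0.45],[-0.09,0,0,0,0,0,0.45],[-0.12,0,0,0,0,0,0.45],[-0.16,0,0,0,0,0,0.45],[-0.16,-0.05,0,0,0,0,0.45],[-0.16,-0.08,0,0,0,0,0.45],[-0.16,-0.08,0,0,0,0,0.45]]'
python3 - <<'E'
from h import *
f=cam("scene");cv2.imwrite("pics/s19f.png",cv2.cvtColor(f["pixels"],cv2.COLOR_RGB2BGR));f["pixels"]=(255*(f["pixels"]/255.)**.6).astype(np.uint8);crop(f,"s19.png",350,185,450,265,8)
f=cam("top");f["pixels"]=(255*(f["pixels"]/255.)**.5).astype(np.uint8);crop(f,"t19.png",130,215,250,295,6)
E
```

```text
t: 27.85
eef_pos: [0.5093, 0.1943, 0.1215]
ee_rot: [1.577, 1.394, 0.063]
force: [14.2, 0.2, 1.1]
width: 0.0135
t: 28.35
eef_pos: [0.5061, 0.1928, 0.1195]
ee_rot: [1.562, 1.4, 0.048]
force: [0.7, 0.3, -0.4]
width: 0.0386
t: 29.35
eef_pos: [0.3989, 0.1867, 0.2636]
ee_rot: [1.57, 1.399, 0.057]
force: [0.4, -0.4, -0.2]
width: 0.0395
```

View pics/s19.png

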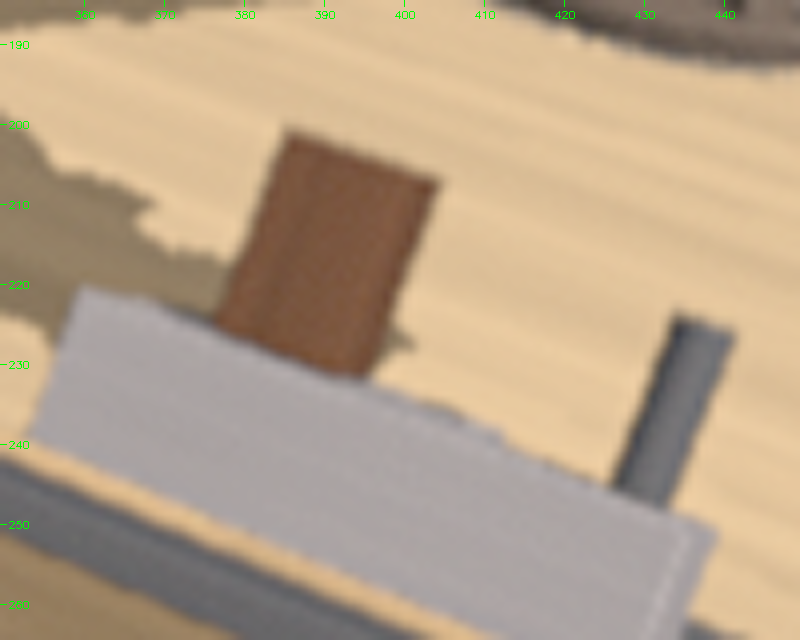

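View pics/t19.png

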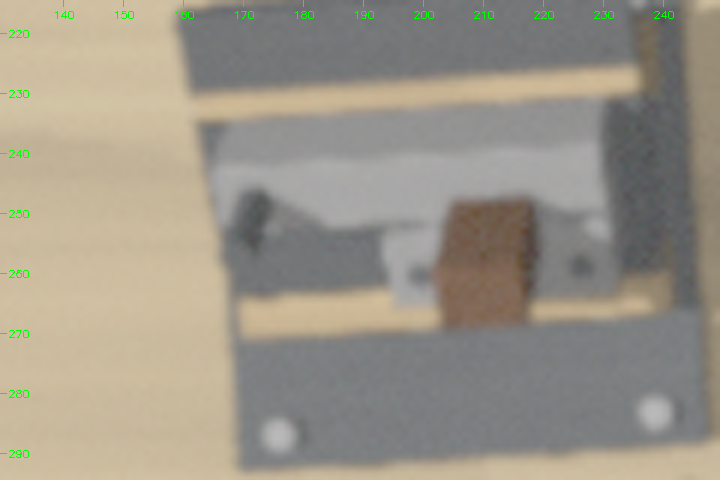

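View pics/s19f.png

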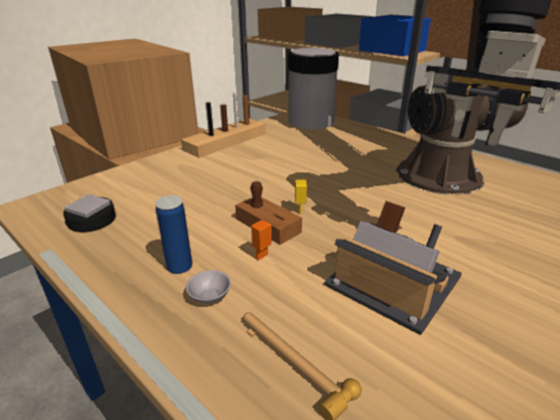

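```bash
python3 - <<'E'
from mv import *
s=cam("scene");t=cam("top")
for z in(0,.003):
  for P in[(.013,-.016,.05),(.013,.016,.05)]: print("scene",z,pix(s,vp(P[0],P[1],P[2]+z)).round(1))
  for P in[(.013,-.016,.05),(.013,.016,.05),(-.013,-.016,.05),(-.013,.016,.05)]: print("top",z,pix(t,vp(P[0],P[1],P[2]+z)).round(1))
f=t;f["pixels"]=(255*(f["pixels"]/255.)**.5).astype(np.uint8);crop(f,"t20.png",185,232,240,272,14)
E
```

```text
scene 0 [[384.  200.6]]
scene 0 [[400.5 206.3]]
top 0 [[216.1 258.5]]
top 0 [[201.  259.5]]
top 0 [[217.8 268.9]]
top 0 [[202.8 269.8]]
scene 0.003 [[384.6 199. ]]
scene 0.003 [[401.1 204.7]]
top 0.003 [[216.  259.3]]
top 0.003 [[200.8 260.2]]
top 0.003 [[217.6 269.7]]
top 0.003 [[202.6 270.6]]
```

View pics/t20.png

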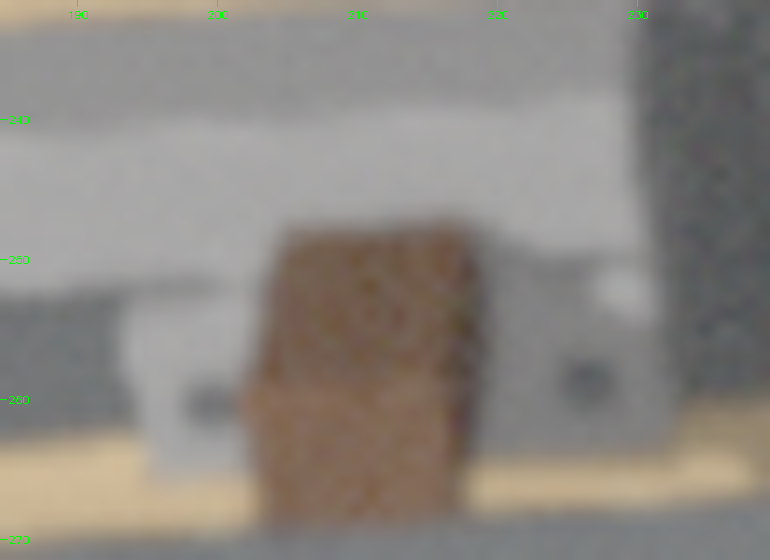

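The handle's top-face corners match a fully home gauge to within about 1–2 px horizontally in both views (the scene right corner, which reads wide because the side face shows too, is up to 4 px off) and to within 1 px vertically. The jaw came to a hard stop and the gripper is clear, so I'm handing in.

```bash
python3 - <<'E'
from station import *
print(job_done(), get_state()["t"])
E
```

```text
the job is handed in; nothing more can be done
the job is handed in; nothing more can be done
```

The gauge is standing in the vice with its shoulders on the jaws, between the ribs, and the moving jaw is closed on its blade. I handed the job in at about 29.5 s of the 51 s allowed.

- **First attempt failed:** with the gripper in line with the gauge, joint 3 reached its limit over the vice. I put the gauge back in its slot and regrasped it by its y faces with the tool tilted 20°. It then went in with no contact force.
- **Seating:** the shoulders met the jaws at about 1.5 mm from where I had estimated, pushing straight back along the insertion line. I pressed to about 60 N, eased off and let go.
- **Closing the jaw:** I gripped the post and slid it 3.6 mm until it stopped hard at about 25 N. I then eased off, released and backed away.
- **Last checks:** both views show the gauge upright, and it matches a fully home position to 1 px vertically. One scene corner was 4 px off sideways, which I put down to the visible side face. The other objects look unmoved.
- **Not confirmed:** I could not see the jaw's contact with the blade. That it is snug rests on the hard stop, the force, and the 3.6 mm of travel. That travel needs a start opening of about 2.4 mm to reach the closed position, while my camera fit for it had run to its 3 mm bound.

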